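# Refit the lid of a keyboard test fixture with its hinge pin

## Task

The lid has been taken off the blue clamshell test fixture. Lower the lid onto the fixture, without dropping it, so that its two hinge knuckles come between the fixture's three, then slide the loose hinge pin through all five knuckles until its orange grip is fully home against the end knuckle. Leave the lid lying flat and closed, and leave the other things on the bench where they are.

Things in the scene. Friction and masses are not known exactly. Their poses are not given: they have to be found in the camera images.
- fixture: Heavy blue clamshell test fixture, fixed to the bench: a box 140 mm (x) by 150 mm (y), flat rim 48 mm above the bench, a green keyboard board with switches inside. Origin: middle of its underside, on the bench. Three dark steel hinge knuckles stand behind its rear (+x) wall, in line along y. z is up.
- base_hinge (a point): Middle of the fixture's hinge axis (along y): 86 mm in +x from the fixture's origin, 60 mm up. Its knuckles are 26 mm long, 24 mm outside diameter, 13.5 mm bore right through, centred at y = -62, 0, +62 mm: two gaps of 36 mm; the hinge and the box both end at y = +-75 mm. Both ends are open and either will do; the one towards the middle of the bench has room. Axes as the fixture's.
- lid_hinge (a point): Middle of the loose lid's hinge axis (along y), 12 mm above its underside. Two brass knuckles behind the rear (+x) edge: 26 mm long, 24 mm outside, 13.5 mm bore, centred at y = +-31 mm. Lid on: underside on the rim, this point at base_hinge, axes alike, 5 mm play each way along y, 4 mm between frame and fixture knuckles. A lid up to 3 mm off shifts as the pin's nose enters.
- lid_handle (a point): Centre of the bar of the lid's red bridge handle: bar 14 mm wide (x), 90 long (y), 12 thick (z); 66 mm free between its legs, 23 mm clear below it. 48 mm above the lid's underside, over its centre of mass, 76 mm in -x from and 36 mm above lid_hinge. The lid (0.25 to 0.5 kg): black frame 140 (x) by 150 (y) by 20 mm high, clear pane; its middle is 10 mm in -x from here. Axes as the lid's.
- pin_grip (a point): Centre of the orange grip of the loose hinge pin (0.12 kg): a block 50 mm long (x), 24 wide (y), 16 high (z), flat on the bench, so this point is 8 mm up. The steel rod points along +x: it starts at x = +25 mm, is 10 mm in diameter and 160 mm long, the last 14 mm tapering to a 4.4 mm nose. The rod's axis is 3 mm below this point (rod and grip are level underneath).
- pin_mid (a point): Point on the pin's rod axis, 75 mm from the face of the grip: 100 mm in +x from and 3 mm below pin_grip, 85 mm from the nose; x along the rod towards the nose. With the pin fully home from either end it is at base_hinge.
- spool: Centre of the underside of a bystander: a blue spool of solder, 60 mm diameter, 40 mm high, standing.
- flux: Centre of the underside of a bystander: a small white bottle with a red cap, 42 mm diameter, 105 mm high, standing.
- tray: Centre of the underside of a bystander: a white two-compartment tray of key switches, 85 by 125 by 24 mm.
- driver: A bystander: a red screwdriver, 170 mm long, lying on the bench; origin under it, near its middle.
Things that resemble listed ones, but are neither listed nor needed, are in the scene too. What is shaped like the part that bears lid_hinge but pink is not meant. Of the things that look like the part that bears pin_grip, the smaller one is meant.

How it is judged:
By the outcome, as a careful person would: the job done as asked, in the order asked, and still so for the second after the job is handed in, with the robot touching nothing.
It also fails if it takes over 67 s, if anything falls off the work surface, if the arm or the gripper's body presses on something with over 40 N, if the wrist force passes 120 N, or if a joint passes its speed limit or range.

## Robot

A 6-joint arm with a two-finger parallel gripper is mounted at the origin on the work surface. World frame = base frame: x ahead of the robot, y to its left, z up, the work surface at z = 0. Lengths are in m, angles in degrees, forces in N, time in s.
With the tool pointing down it reaches from about 0.375 to 0.9 m from the base axis. Payload 3.1 kg.
Tool frame: the origin (TCP) lies at the very end of the fingers, on their centre line; the grasp point (between the pads) lies 19 mm behind it; z points along the fingers, y is the direction in which the jaws open and shut (so a half turn about z gives the same grasp; the last joint's range is limited). The gripper opens to 87 mm and grips with 3 to 60 N. Pads are 19 mm wide; open, the fingers measure 117 mm over their backs; the gripper's body (75 mm by 190 mm) begins 51 mm behind the grasp point.
Start: joints at [-86.488, 30.224, 82.088, -0, 67.689, -10.227], TCP at [0.148, -0.607, 0.223] pointing down, gripper open.
Joint ranges: [-176.69, 176.69], [-43.24, 126.21], [12.49, 139.97], [-82, 262], [0, 151.66], [-163.58, 163.58]. Speed limits (degrees/s): [159.86, 159.86, 180, 180, 180, 180].

## Interface

Orientations are given as a 3x3 rotation matrix whose columns are the frame's x, y, z axes.
In Python, from rig import bot gives the robot as it stands. The module is installed in compiled form; this text tells all that it offers.
- The arm moves only by the tool play_rows, never from a script. Its argument "targets" is a list of rows, each a list of 7 numbers: the closure, from 0 (fully open) to 1 (shut), then the shift along the world's x, y, z in m, then the turn, a rotation vector about the world's x, y, z in rad. A call has 1 to 12 rows; each row shifts and turns the commanded pose from where the row before left it; what a row does not reach is not made up. A row lasts 1/8 s, in which the tool goes at most 62.5 mm and 10.7 degrees, less where a joint would pass 70% of its speed; a pose out of reach is approached as far as the arm can. A call with a gripper value outside its range is refused whole. The fingers move at their own pace and stop on an object; the grip force is fixed at half the most. Time passes only in rows, so rows that do not move let the fingers close. It gives the time, the measured TCP pose, the force and the opening at its end, in the units of the state.
- bot.read_state(): the state, without advancing time (a new reading comes with each control period).
- bot.capture(name): name is "scene" or "top"; returns the picture (480x640x3 uint8, blue, green, red); there is no depth.
- bot.get_calibration(name): a dict with "fx", "fy", "cx", "cy" (pixels), "k1" (the pictures are not rectified: a ray, as slopes to the right and down, at radius r is drawn at 1 + k1 r^2 times it, then the intrinsics apply), "R" (3x3) and "t" (3): a world point X has camera coordinates R X + t. Camera axes: x right, y down, z forward; pixel columns grow to the right and rows downward; lengths in m; the calibration is good to about 2 mm. A picture is of the moment at which its call begins. get_calibration takes no time and is no camera call.
- bot.hand_in(): hands the job in, once; it reports no verdict.
The state is a dict: "time_s": time; "joint_positions": joint angles; "qvel": joint speeds; "tau": joint torques, N m; "position": TCP position; "tcp_rot": TCP orientation; "force": force on the tool from outside, world axes, zero at the start; "moment": the same for the moment, N m; "opening": opening from 0.0 (shut) to 1.0 (fully open).
Only numpy, scipy, OpenCV 4.12 (cv2) and the standard library are available. Lean on these libraries where they do the work, as an engineer would, in place of code of your own. Each camera call takes 0.05 s, during which the arm holds its last target. There are 200 camera calls.

## Working session

There is one attempt and no reset: what is moved stays moved. The work goes in short steps, Python scripts to look and compute and a tool call to move; the robot and the scene stay as the last step left them, time stands still between calls to the robot, and variables do not carry over. Pictures are saved under pics/ and viewed, about 8 in all and at most 12, crops included, and the job is handed in when it is done.

Besides the shell and the picture viewer there is one more tool, called after "Emit:" as name(argument=value, ...), one argument or row to a line, values as JSON. play_rows: Moves the arm, as the interface text tells. Its arguments: {"type":"object","properties":{"targets":{"type":"array","items":{"type":"array","items":{"type":"number"}}}},"required":["targets"]}

```bash
mkdir -p pics
cat > h.py <<'E'
import numpy as np, cv2
from rig import bot
def und(n,uv):
    c=bot.get_calibration(n); K=np.array([[c['fx'],0,c['cx']],[0,c['fy'],c['cy']],[0,0,1.]])
    s=cv2.undistortPoints(np.array(uv,float).reshape(-1,1,2),K,np.array([c['k1'],0,0,0,0.])).reshape(-1,2)
    R=np.array(c['R']);t=np.array(c['t']); d=np.c_[s,np.ones(len(s))]@R
    return -R.T@t,d
def plane(n,uv,z):
    o,d=und(n,uv); return o+d*((z-o[2])/d[:,2])[:,None]
def proj(n,X):
    c=bot.get_calibration(n); P=np.array(X,float).reshape(-1,3)@np.array(c['R']).T+np.array(c['t'])
    s=P[:,:2]/P[:,2:]; s=s*(1+c['k1']*(s**2).sum(1))[:,None]
    return s*[c['fx'],c['fy']]+[c['cx'],c['cy']]
def tri(a,b):
    (o1,d1),(o2,d2)=und('scene',[a]),und('top',[b]); d1=d1[0];d2=d2[0]
    s=np.linalg.lstsq(np.c_[d1,-d2],o2-o1,rcond=None)[0]
    p,q=o1+s[0]*d1,o2+s[1]*d2; return (p+q)/2,np.linalg.norm(p-q)
E
python3 - <<'E'
from h import *
for n in('scene','top'):
    im=bot.capture(n); cv2.imwrite(f'pics/{n}0.png',im); c=bot.get_calibration(n)
    print(n,c['fx'],c['k1'],(-np.array(c['R']).T@np.array(c['t'])).round(3),np.array(c['R']).round(2).tolist())
E
```

```text
scene 573.3151267701994 0.016619817937535922 [ 1.12  -0.36   1.342] [[0.48, 0.88, 0.01], [0.76, -0.41, -0.5], [-0.44, 0.25, -0.86]]
top 498.7661423660807 -0.11997238237442659 [0.419 0.007 1.451] [[0.0, -1.0, -0.01], [-1.0, -0.0, -0.05], [0.04, 0.01, -1.0]]
```

View pics/scene0.png

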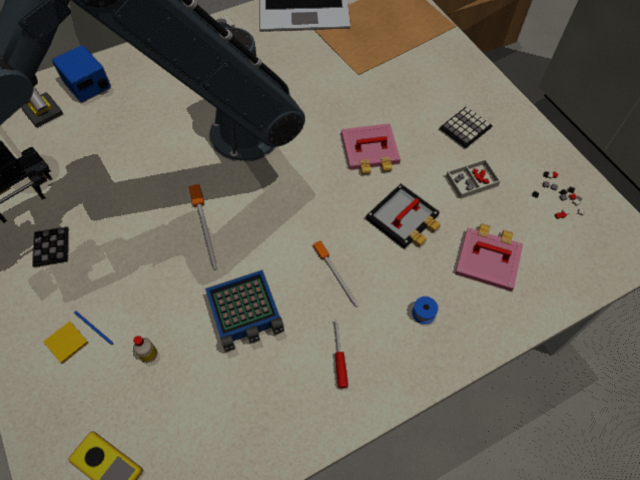

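View pics/top0.png

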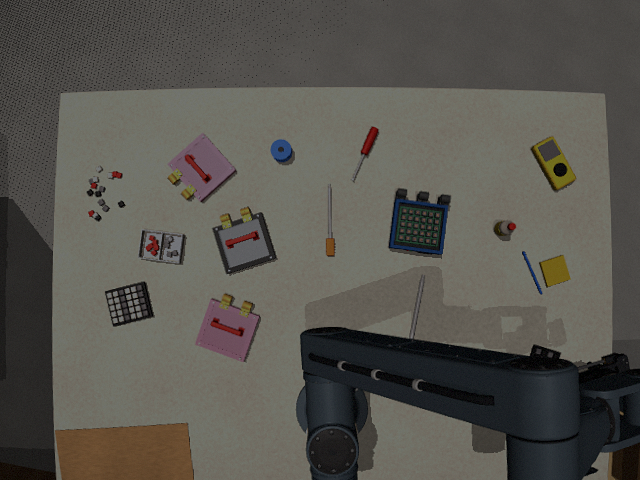

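Scene picture: the fixture is at (245,305), the black lid at (403,215) with pink look-alikes at (371,148) and (489,257). Pin candidates are (320,248)→(356,305) and (196,193)→(215,268). In the top view the fixture is at (420,225), the lid at (243,240), the pin candidates at (331,246) and (418,305), and the knuckles are on the +x side. I'll measure both pins and confirm in a crop.

```bash
cat > m.py <<'E'
from h import *
def blobs(n,im,lo,hi,amin=15):
    hsv=cv2.cvtColor(im,cv2.COLOR_BGR2HSV); m=cv2.inRange(hsv,lo,hi)
    k,_,st,ce=cv2.connectedComponentsWithStats(m)
    out=[]
    for i in range(1,k):
        if st[i,4]>=amin:
            r=cv2.minAreaRect(np.argwhere(_==i)[:,::-1].astype(np.float32))
            out.append((ce[i].round(1).tolist(),int(st[i,4]),np.round(cv2.boxPoints(r),1).tolist()))
    return out
E
python3 - <<'E'
from m import *
for n in('scene','top'):
    im=cv2.imread(f'pics/{n}0.png')
    for nm,lo,hi,a in(('orange',(6,180,110),(16,255,255),15),('red',(0,190,80),(4,255,255),60),('brass',(17,110,80),(27,255,255),20),('blue',(105,150,40),(120,255,255),200),('green',(60,60,30),(90,255,255),100)):
        print(n,nm)
        for b in blobs(n,im,lo,hi,a): print('  ',b)
a,b=cv2.imread('pics/scene0.png'),cv2.imread('pics/top0.png')
c1=cv2.resize(a[170:370,180:380],None,fx=2,fy=2,interpolation=3);c2=cv2.resize(b[180:280,205:305],(400,400),interpolation=3)
d1=cv2.resize(b[175:275,375:475],(400,400),interpolation=3)[:200]; 
e=cv2.resize(b[175:265,290:470],(800,400)[:2],interpolation=3)[:200]
cv2.imwrite('pics/crop0.png',np.vstack([np.hstack([c1,c2]),cv2.resize(b[180:225,380:560],(800,200),interpolation=3)]))
for n,p in(('scene',[(320,242),(356,305)]),('scene',[(195,185),(215,268)])):
    P=plane(n,p,.006);print(P.round(3).tolist(),np.linalg.norm(P[1]-P[0]))
E
```

```text
scene orange
   ([197.2, 200.4], 55, [[192.0, 198.0], [202.0, 198.0], [202.0, 203.0], [192.0, 203.0]])
   ([320.9, 249.2], 126, [[313.20001220703125, 244.1999969482422], [319.3999938964844, 240.10000610351562], [328.6000061035156, 253.89999389648438], [322.3999938964844, 258.1000061035156]])
scene red
   ([371.5, 139.8], 95, [[356.79998779296875, 140.0], [385.79998779296875, 136.39999389648438], [386.20001220703125, 139.60000610351562], [357.20001220703125, 143.1999969482422]])
   ([480.2, 175.6], 88, [[472.29998779296875, 169.6999969482422], [481.8999938964844, 165.8000030517578], [488.20001220703125, 181.5], [478.6000061035156, 185.39999389648438]])
   ([407.9, 208.5], 117, [[396.0, 218.10000610351562], [415.8999938964844, 197.0], [419.5, 200.39999389648438], [399.5, 221.39999389648438]])
   ([493.6, 248.0], 131, [[476.5, 244.6999969482422], [477.6000061035156, 241.1999969482422], [510.6000061035156, 251.10000610351562], [509.5, 254.6999969482422]])
   ([341.0, 369.6], 290, [[335.1000061035156, 352.20001220703125], [343.79998779296875, 351.3999938964844], [346.8999938964844, 385.89
[... 4191 characters left out ...]
061035156]])
   ([610.0, 467.9], 72, [[608.0, 479.0], [608.0, 453.0], [614.0, 453.0], [614.0, 479.0]])
top blue
   ([281.0, 150.4], 335, [[271.0, 140.0], [291.0, 140.0], [291.0, 161.0], [271.0, 161.0]])
   ([417.0, 226.5], 614, [[388.8999938964844, 246.8000030517578], [395.3999938964844, 198.10000610351562], [448.20001220703125, 205.1999969482422], [441.79998779296875, 253.8000030517578]])
top green
   ([417.2, 225.7], 705, [[394.6000061035156, 240.8000030517578], [399.5, 205.1999969482422], [442.0, 211.10000610351562], [437.1000061035156, 246.6999969482422]])
[[0.447, 0.015, 0.006], [0.652, 0.008, 0.006]] 0.20496809176109673
[[0.114, -0.21, 0.006], [0.386, -0.264, 0.006]] 0.2773421229696422
```

View pics/crop0.png

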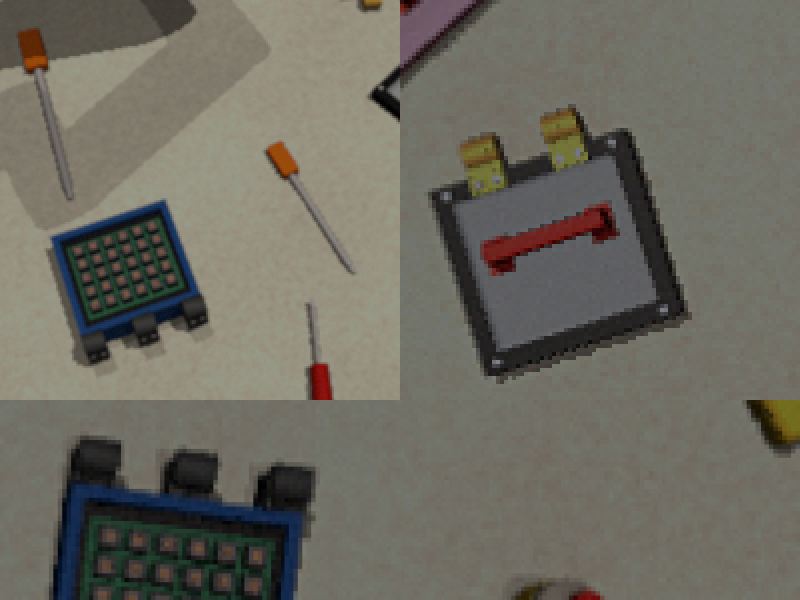

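Confirmed. The orange-grip pin at scene (320,249) measures about 205 mm (210 expected), against 277 mm for the other, so it is the smaller one and the one meant. The black-framed lid at top (243,240) is the lid, not the pink ones. Next I'll measure precise poses from the edges.

```bash
cat >> m.py <<'E'
S=4
def mask(im,roi,lo,hi):
    x0,y0,x1,y1=roi; c=cv2.resize(im,None,fx=S,fy=S,interpolation=cv2.INTER_CUBIC)
    m=np.zeros(c.shape[:2],np.uint8); s=np.s_[y0*S:y1*S,x0*S:x1*S]
    m[s]=cv2.inRange(cv2.cvtColor(c[s],cv2.COLOR_BGR2HSV),lo,hi)
    k,l,st,_=cv2.connectedComponentsWithStats(m); i=1+st[1:,4].argmax()
    return (l==i).astype(np.uint8)
def quad(m):
    "corners by line fits to the hull's four long sides"
    c=max(cv2.findContours(m,cv2.RETR_EXTERNAL,cv2.CHAIN_APPROX_NONE)[0],key=cv2.contourArea)
    h=cv2.convexHull(c); q=cv2.approxPolyN(h,4,ensure_convex=True).reshape(-1,2).astype(float)
    c=c.reshape(-1,2).astype(float); L=[]
    for a,b in zip(q,np.roll(q,-1,0)):
        d=b-a;n=np.linalg.norm(d);d/=n; s=(c-a)@d; e=np.abs((c-a)@[-d[1],d[0]])
        p=c[(s>.12*n)&(s<.88*n)&(e<2*S)]
        L.append(cv2.fitLine(p.astype(np.float32),cv2.DIST_HUBER,0,.01,.01).ravel())
    o=[]
    for A,B in zip(np.roll(L,1,0),L):
        t=np.linalg.solve(np.c_[A[:2],-B[:2]],B[2:]-A[2:]);o.append(A[2:]+t[0]*A[:2])
    return (np.array(o)+.5)/S-.5
def show(n,q,z):
    P=plane(n,q,z)[:,:2]; d=np.roll(P,-1,0)-P
    print(n,z,'corners',(P*1000).round(1).tolist(),'len',(np.linalg.norm(d,axis=1)*1000).round(1),'ang',np.degrees(np.arctan2(d[:,1],d[:,0])).round(1),'mid',(P.mean(0)*1000).round(1))
E
python3 - <<'E'
from m import *
T={'fix':((100,120,30),(125,255,255),{'scene':(195,260,295,345),'top':(380,190,460,265)},(.048,0)),
'green':((55,50,25),(95,255,255),{'scene':(195,260,295,345),'top':(380,190,460,265)},(.03,)),
'frame':((0,0,0),(180,255,75),{'scene':(355,175,445,250),'top':(205,200,285,280)},(.02,0)),
'handle':((0,150,60),(8,255,255),{'scene':(390,190,425,228),'top':(220,225,265,255)},(.054,.048)),
'grip':((3,150,50),(20,255,255),{'scene':(305,230,335,265),'top':(320,230,345,262)},(.016,)),}
for k,(lo,hi,r,zs) in T.items():
    print('==',k)
    for n in('scene','top'):
        im=cv2.imread(f'pics/{n}0.png'); m=mask(im,r[n],lo,hi); q=quad(m); print(' px',q.round(1).tolist())
        for z in zs: show(n,q,z)
# brass
for n,l in(('scene',[(432.1,222.8),(417.8,237.1)]),('top',[(244.4,211.2),(224,217.6)])):
    print(n,'brass z.02',(plane(n,l,.02)*1000).round(1).tolist())
# rod: local contrast
for n,(x0,y0,x1,y1) in(('scene',(322,255,365,312)),('top',(322,178,340,238))):
    im=cv2.imread(f'pics/{n}0.png'); g=cv2.cvtColor(im,cv2.COLOR_BGR2HSV)[y0:y1,x0:x1,1].astype(float)
    m=(g<np.median(g)-22); k,l,st,_=cv2.connectedComponentsWithStats(m.astype(np.uint8)); i=1+st[1:,4].argmax()
    p=np.argwhere(l==i)[:,::-1]+[x0,y0]; v=cv2.fitLine(p.astype(np.float32),1,0,.01,.01).ravel(); s=(p-v[2:])@v[:2]
    e=[v[2:]+s.min()*v[:2],v[2:]+s.max()*v[:2]]; print(n,'rod px',np.round(e,1).tolist(),len(p)); P=plane(n,e,.006)[:,:2]; d=P[1]-P[0]
    print((P*1000).round(1).tolist(),np.linalg.norm(d),np.degrees(np.arctan2(d[1],d[0])))
E
```

```text
== fix
 px [[281.1000061035156, 322.70001220703125], [222.3000030517578, 343.5], [205.3000030517578, 288.79998779296875], [261.70001220703125, 270.20001220703125]]
scene 0.048 corners [[621.0, -186.0], [602.1, -331.1], [451.4, -311.4], [470.7, -166.3]] len [146.3 151.9 146.4 151.6] ang [-97.4 172.6  82.4  -7.5] mid [ 536.3 -248.7]
scene 0 corners [[602.5, -179.6], [582.9, -330.0], [426.6, -309.6], [446.6, -159.1]] len [151.7 157.6 151.9 157.3] ang [-97.4 172.6  82.4  -7.5] mid [ 514.7 -244.6]
 px [[447.3999938964844, 205.3000030517578], [441.70001220703125, 254.0], [389.1000061035156, 246.89999389648438], [395.3999938964844, 198.10000610351562]]
top 0.048 corners [[588.8, -326.7], [450.4, -309.1], [470.0, -159.6], [608.5, -178.1]] len [139.5 150.8 139.8 149.9] ang [172.7  82.5  -7.6 -97.6] mid [ 529.4 -243.4]
top 0 corners [[594.6, -338.1], [451.4, -319.9], [471.7, -165.3], [615.0, -184.5]] len [144.3 155.9 144.6 155. ] ang [172.7  82.5  -7.6 -97.6] mid [ 533.2 -252. ]
== green
 px [[272.79998779296875, 313.70001220703125], [223.89999389648438, 330.8999938964844], [211.89999389648438
[... 2716 characters left out ...]
mid [472.6   2.7]
 px [[333.70001220703125, 255.10000610351562], [325.8999938964844, 255.39999389648438], [325.8999938964844, 238.1999969482422], [333.6000061035156, 238.0]]
top 0.016 corners [[447.5, -3.7], [446.4, 18.7], [496.1, 18.8], [496.6, -3.5]] len [22.4 49.7 22.2 49.1] ang [ 9.290e+01  1.000e-01 -8.860e+01 -1.797e+02] mid [471.6   7.6]
scene brass z.02 [[544.7, 308.4, 20.0], [564.2, 249.2, 20.0]]
top brass z.02 [[573.6, 254.7, 20.0], [555.1, 314.1, 20.0]]
scene rod px [[354.0, 301.0], [355.0, 303.0]] 5
[[639.7, 8.7], [645.7, 8.1]] 0.00600234438533187 -5.309819088076197
top rod px [[329.0, 200.0], [329.0, 203.0]] 5
[[608.1, 10.0], [599.3, 10.0]] 0.008795965869149509 -179.881178277924
```

Run:
```python
from m import *
s=bot.read_state(); R=np.array(s['tcp_rot']); print(s['time_s'],R.round(3).tolist(),s['position'],s['opening'])
ang=np.degrees(np.arctan2(R[1,1],R[0,1])); print('tool y ang',ang,'q1',s['joint_positions'][0],'q6',s['joint_positions'][5])
# rod: vs blurred background saturation, in view rois
for n,a,b in(('scene',(330,262),(357,307)),('top',(330,234),(330,183))):
    im=cv2.imread(f'pics/{n}0.png'); hsv=cv2.cvtColor(im,cv2.COLOR_BGR2HSV).astype(int)
    a=np.array(a,float);b=np.array(b,float);d=(b-a)/np.linalg.norm(b-a);nn=np.array([-d[1],d[0]])
    pts=[]
    for t in np.arange(0,np.linalg.norm(b-a)+8,1):
        w=np.arange(-5,5.01,.25); uv=(a+d*t+w[:,None]*nn).astype(np.float32)
        g=cv2.remap(hsv[...,1].astype(np.float32),uv[:,0].copy(),uv[:,1].copy(),1).ravel()
        k=np.clip(np.median(g)-8-g,0,None); 
        if k.sum()>60: pts.append(a+d*t+nn*(k*w).sum()/k.sum())
    pts=np.array(pts); v=cv2.fitLine(pts.astype(np.float32),2,0,.01,.01).ravel(); q=(pts-v[2:])@v[:2]
    e=[v[2:]+q.min()*v[:2],v[2:]+q.max()*v[:2]]; P=plane(n,e,.007)[:,:2]; dd=P[1]-P[0]
    print(n,len(pts),np.round(e,1).tolist(),(P*1000).round(1).tolist(),np.degrees(np.arctan2(dd[1],dd[0])))
```

```text
0.1 [[0.971, 0.238, -0.0], [0.238, -0.971, 0.002], [0.0, -0.002, -1.0]] [ 0.1484208  -0.60645137  0.221671  ] 1.0011914871779957
tool y ang -76.26083904440817 q1 -86.48840380666816 q6 -10.227288023629173
scene 50 [[328.8, 262.7], [355.8, 304.8]] [[513.6, 5.1], [651.3, 7.0]] 0.8015732158628057
top 34 [[328.6, 188.0], [329.7, 234.0]] [[643.2, 11.3], [508.7, 7.8]] -178.49486619759156
```

Emit:
play_rows(
  targets=[
    [0,0.037,0.04,0,0,0,0.1645],
    [0,0.037,0.04,0,0,0,0.1645],
    [0,0.037,0.04,0,0,0,0.1645],
    [0,0.037,0.04,0,0,0,0.1645],
    [0,0.037,0.04,0,0,0,0.1645],
    [0,0.037,0.04,0,0,0,0.1645],
    [0,0.037,0.04,0,0,0,0.1645],
    [0,0.037,0.04,0,0,0,0.1645],
    [0,0.037,0.04,0,0,0,0.1645],
    [0,0.002,0.05,0,0,0,0.1645],
    [0,0.001,0.05,0,0,0,0],
    [0,0.001,0.05,0,0,0,0],
  ],
)

```text
time_s: 1.6
position: [0.4852, -0.0953, 0.2222]
tcp_rot: [[-0.309, 0.951, -0.001], [0.951, 0.309, 0.0], [0.001, -0.0, -1.0]]
force: [0.3, 0.2, -0.3]
opening: 1.0
```

Emit:
play_rows(
  targets=[
    [0,0,0.05,0,0,0,0],
    [0,0,0.05,0,0,0,0],
    [0,0,0.05,0,0,0,0],
    [0,0,0.05,0,0,0,0],
    [0,0,0.05,0,0,0,0],
    [0,0.004,0.05,-0.02,0,0,0],
    [0,0.002,0.05,-0.05,0,0,0],
    [0,0,0,-0.04,0,0,0],
    [0,0,0,0,0,0,0],
    [0,0,0,0,0,0,0],
  ],
)

```text
time_s: 2.85
position: [0.492, 0.2469, 0.1192]
tcp_rot: [[-0.308, 0.951, 0.001], [0.951, 0.308, 0.0], [-0.0, 0.001, -1.0]]
force: [-0.0, -0.4, -0.3]
opening: 0.999
```

```bash
cat >> h.py <<'E'
def st():
    s=bot.read_state(); R=np.array(s['tcp_rot']); print('t',round(s['time_s'],2),'pos',np.round(s['position'],4).tolist(),'yang',np.degrees(np.arctan2(R[1,1],R[0,1])).round(2),'z',R[:,2].round(3).tolist(),'F',np.round(s['force'],1).tolist(),'op',round(s['opening'],3)); return s,R
E
python3 - <<'E'
from m import *
s,R=st(); p=np.array(s['position']); v=[]
for n in('scene','top'):
    im=bot.capture(n); cv2.imwrite(f'pics/{n}1.png',im)
    X=[p,p+R[:,1]*.0435,p-R[:,1]*.0435]; q=proj(n,X); print(n,q.round(1).tolist())
    c=q[0].astype(int); x,y=c-45
    cr=cv2.resize(im[y:y+90,x:x+90],(396,396),interpolation=3)
    for u in q: cv2.circle(cr,tuple(((u-[x,y]+.5)*4.4).astype(int)),3,(0,255,0),1)
    v.append(cr)
cv2.imwrite('pics/g1.png',np.hstack(v))
E
```

```text
t 2.85 pos [0.492, 0.2469, 0.1192] yang 17.96 z [0.001, 0.0, -1.0] F [-0.0, -0.4, -0.3] op 0.999
scene [[407.6, 196.8], [420.8, 206.5], [394.7, 187.2]]
top [[240.6, 237.5], [235.9, 222.1], [245.5, 252.9]]
```

View pics/g1.png

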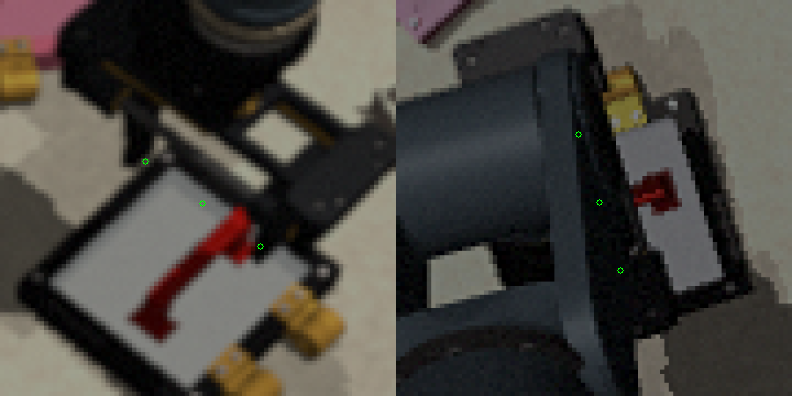

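Picture: the gripper straddles the handle. In the scene crop the left fingertip lies at about the projected mark, so the scene calibration agrees with the arm to a pixel. I'll refine the bar centre from the first pictures.

Run:
```python
from m import *
print((tri((407,207.8),(241.5,238.4))[0]*1000).round(1),tri((407,207.8),(241.5,238.4))[1])
for n,r in(('scene',(390,190,425,228)),('top',(220,225,265,255))):
    m=mask(cv2.imread(f'pics/{n}0.png'),r,(0,150,60),(8,255,255)); y,x=np.nonzero(m); p=np.c_[x,y]; 
    uv=(p+.5)/S-.5; P=plane(n,uv,.054)[:,:2]*1000; a=np.radians(18); ex=np.array([np.cos(a),np.sin(a)]);ey=np.array([-ex[1],ex[0]])
    A,B=P@ex,P@ey
    for b in np.arange(B.min(),B.max(),8):
        k=(B>=b)&(B<b+8); print(n,round(b),A[k].min().round(1),A[k].max().round(1))
    print(B.min(),B.max())
print('ref for (492,257):',np.array([492,257])@ex,np.array([492,257])@ey)
```

```text
[492.4 254.4  62.7] 0.0005795593446125786
scene 46 540.9 556.2
scene 54 540.7 553.1
scene 62 540.5 552.5
scene 70 540.3 552.7
scene 78 540.2 552.6
scene 86 540.4 552.9
scene 94 540.3 553.1
scene 102 540.7 566.4
scene 110 540.9 566.7
scene 118 540.3 566.7
scene 126 539.5 555.6
scene 134 538.4 553.0
46.227960578918456 138.24718220868337
top 44 541.8 556.8
top 52 541.8 557.0
top 60 541.7 556.8
top 68 541.7 554.4
top 76 541.8 554.4
top 84 541.5 554.1
top 92 541.9 554.0
top 100 542.1 554.1
top 108 541.6 553.9
top 116 541.5 556.5
top 124 541.9 557.1
top 132 540.9 557.1
44.30135702872282 139.00257760421223
ref for (492,257): 547.3371735715771 92.38516345538034
```

Emit:
play_rows(
  targets=[
    [0,0,0.0105,0,0,0,0],
    [0,0,0,-0.04,0,0,0],
    [0,0,0,-0.035,0,0,0],
    [0,0,0,-0.014,0,0,0],
    [0,0,0,0,0,0,0],
    [1,0,0,0,0,0,0],
    [1,0,0,0,0,0,0],
    [1,0,0,0,0,0,0],
    [1,0,0,0,0,0,0],
    [1,0,0,0,0,0,0],
    [1,0,0,0,0,0,0],
  ],
)

```text
time_s: 4.32
position: [0.4912, 0.2576, 0.0294]
tcp_rot: [[-0.309, 0.951, -0.0], [0.951, 0.309, -0.0], [-0.0, -0.0, -1.0]]
force: [0.9, -0.4, 0.1]
opening: 0.401
```

Emit:
play_rows(
  targets=[
    [1,0,0,0,0,0,0],
    [1,0,0,0,0,0,0],
    [1,0,0,0,0,0,0],
    [1,0,0,0,0,0,0],
  ],
)

```text
time_s: 4.82
position: [0.4909, 0.2575, 0.0293]
tcp_rot: [[-0.309, 0.951, -0.001], [0.951, 0.309, -0.0], [-0.0, -0.001, -1.0]]
force: [-1.0, -0.6, 0.4]
opening: 0.151
```

Emit:
play_rows(
  targets=[
    [1,0,0,0.01,0,0,0],
    [1,0,0,0.03,0,0,0],
    [1,0,0,0.05,0,0,0],
    [1,0,0,0.06,0,0,0],
    [1,0.004,-0.02,0,0,0,-0.045],
    [1,0.004,-0.04,0,0,0,-0.04],
    [1,0.005,-0.045,0,0,0,-0.045],
    [1,0.005,-0.045,0,0,0,-0.045],
    [1,0.005,-0.045,0,0,0,-0.045],
    [1,0.005,-0.045,0,0,0,-0.045],
    [1,0.005,-0.045,0,0,0,-0.045],
    [1,0.005,-0.045,0,0,0,-0.045],
  ],
)

```text
time_s: 6.32
position: [0.5291, -0.0738, 0.1797]
tcp_rot: [[0.043, 0.999, 0.0], [0.999, -0.043, 0.0], [0.0, 0.0, -1.0]]
force: [0.3, 0.1, -2.8]
opening: 0.156
```

Emit:
play_rows(
  targets=[
    [1,0.005,-0.045,0,0,0,-0.045],
    [1,0.003,-0.045,0,0,0,-0.045],
    [1,0.003,-0.045,0,0,0,0],
    [1,0,-0.035,0,0,0,0],
    [1,0,0,0,0,0,0],
    [1,0,0,-0.03,0,0,0],
    [1,0,0,-0.02,0,0,0],
    [1,0,0,0,0,0,0],
    [1,0,0,0,0,0,0],
  ],
)

```text
time_s: 7.45
position: [0.5407, -0.242, 0.1301]
tcp_rot: [[0.13, 0.992, 0.001], [0.992, -0.13, -0.0], [-0.0, 0.001, -1.0]]
force: [0.9, -0.6, -2.5]
opening: 0.156
```

Run:
```python
from m import *
s,R=st(); v=[]
for n in('scene','top'):
    im=bot.capture(n); cv2.imwrite(f'pics/{n}2.png',im)
    c=(245,285) if n=='scene' else (418,222); x,y=c[0]-60,c[1]-70
    v.append(cv2.resize(im[y:y+140,x:x+120],(400,467),interpolation=3))
cv2.imwrite('pics/g2.png',np.hstack(v))
```

```text
t 7.45 pos [0.5407, -0.242, 0.1301] yang -7.47 z [0.001, -0.0, -1.0] F [0.9, -0.6, -2.5] op 0.156
```

View pics/g2.png

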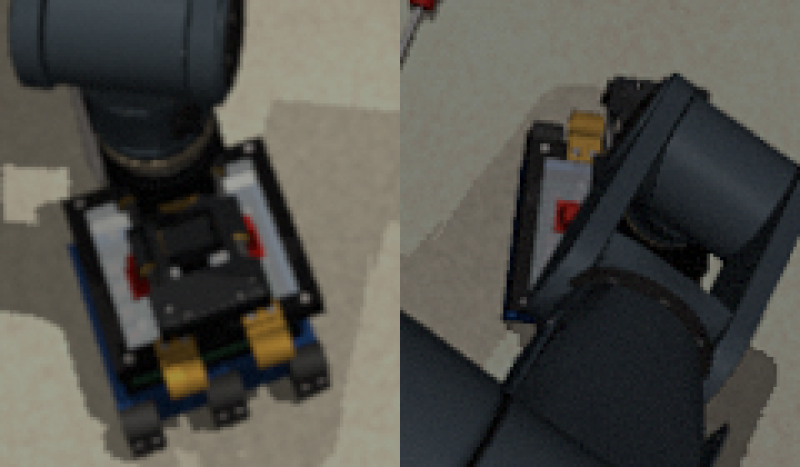

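Run:
```python
from m import *
a=np.radians(-7.5); ex=np.array([np.cos(a),np.sin(a)]);ey=np.array([-ex[1],ex[0]])
def comps(n,f,roi,lo,hi,z,amin):
    x0,y0,x1,y1=roi; im=cv2.imread(f)[y0:y1,x0:x1]; c=cv2.resize(im,None,fx=S,fy=S,interpolation=3)
    m=cv2.inRange(cv2.cvtColor(c,cv2.COLOR_BGR2HSV),lo,hi); k,l,st,ce=cv2.connectedComponentsWithStats(m)
    for i in range(1,k):
        if st[i,4]<amin*S*S: continue
        y,x=np.nonzero(l==i); uv=(np.c_[x,y]+.5)/S-.5+[x0,y0]; P=plane(n,uv,z)[:,:2]*1000;A,B=P@ex,P@ey
        t=A>A.max()-20; q=lambda v,p:np.percentile(v,p).round(1)
        print(n,f,'px',(ce[i]/S+[x0,y0]).round(1),st[i,4]/S/S,'B',q(B[t],1.5),q(B[t],98.5),'mid',((q(B[t],1.5)+q(B[t],98.5))/2).round(1),'Amax',q(A,99.5),A.max().round(1))
comps('scene','pics/scene2.png',(225,300,280,340),(14,100,40),(30,255,255),.113,40)
comps('scene','pics/scene0.png',(215,310,295,355),(0,0,0),(180,110,85),.060,40)
comps('scene','pics/scene2.png',(215,315,295,355),(0,0,0),(180,110,85),.060,40)
comps('top','pics/top2.png',(410,180,450,205),(14,100,40),(30,255,255),.113,20)
comps('top','pics/top0.png',(385,183,460,207),(0,0,0),(180,110,75),.060,20)
print('fix top',np.array([529.4,-243.4])@np.c_[ex,ey],'tcp',np.array([540.7,-242.])@np.c_[ex,ey])
```

```text
scene pics/scene2.png px [265.7 315.8] 218.0 B -151.4 -122.9 mid -137.2 Amax 657.5 658.7
scene pics/scene2.png px [239.5 325.3] 205.0 B -213.1 -185.2 mid -199.1 Amax 657.4 658.4
scene pics/scene0.png px [242.4 322. ] 150.0 B -239.8 -114.3 mid -177.0 Amax 620.7 621.2
scene pics/scene0.png px [226.  317.9] 90.0 B -231.6 -216.0 mid -223.8 Amax 607.4 608.2
scene pics/scene0.png px [234.3 316.9] 68.0 B -212.5 -196.9 mid -204.7 Amax 607.2 607.8
scene pics/scene0.png px [242.  315.4] 57.0 B -194.0 -177.6 mid -185.8 Amax 607.3 607.9
scene pics/scene0.png px [255.5 313.1] 92.0 B -174.1 -123.9 mid -149.0 Amax 608.0 608.7
scene pics/scene0.png px [250.9 335.1] 666.0 B -251.4 -105.1 mid -178.2 Amax 667.9 669.1
scene pics/scene2.png px [223.4 321.2] 123.0 B -243.8 -215.4 mid -229.6 Amax 610.9 612.1
scene pics/scene2.png px [250.9 334.9] 694.0 B -250.4 -104.8 mid -177.6 Amax 667.6 669.1
top pics/top2.png px [414.3 192.4] 114.0 B -149.2 -124.7 mid -137.0 Amax 658.2 658.8
top pics/top0.png px [401.2 194.3] 120.0 B -124.7 -94.7 mid -109.7 Amax 655.5 656.1
top pics/top0.png px [422.8 196.9] 121.0 B -187.1 -154.0 mid -170.6 Amax 655.5 656.2
top pics/top0.png px [444.6 199.9] 122.0 B -250.6 -215.1 mid -232.8 Amax 655.2 655.9
top pics/top0.png px [409.2 205.5] 61.0 B -177.7 -107.5 mid -142.6 Amax 615.1 615.6
fix top [ 556.6409848 -172.2171131] tcp [ 567.66157506 -169.35414432]
```

Run:
```python
from m import *
a=np.radians(-7.5); ex=np.array([np.cos(a),np.sin(a)]);ey=np.array([-ex[1],ex[0]])
def prof(n,f,A,z,B):
    g=cv2.imread(f).max(2).astype(np.float32)
    X=np.c_[(A*ex+B[:,None]*ey)/1000,np.full(len(B),z)]; q=proj(n,X).astype(np.float32)
    return cv2.remap(g,q[:,0].copy(),q[:,1].copy(),1).ravel().astype(int)
B=np.arange(-262,-84,2.)
print('B',B[0],B[-1])
for n,f in(('scene','pics/scene0.png'),('top','pics/top0.png')):
    for A in(642,648,652): print(n,A,prof(n,f,A,.072,B).tolist())
v=[]
for n,c in(('scene',(250,325)),('top',(422,205))):
    im=cv2.imread(f'pics/{n}0.png'); x,y=c[0]-40,c[1]-30; cr=cv2.resize(im[y:y+60,x:x+80],(800,600),interpolation=0)[:, :]
    cr=cv2.convertScaleAbs(cr,alpha=1.6)
    # expected knuckle outlines for fixture mid A=643,B=-175
    for yc in(-62,0,62):
        for s in(-13,13):
            t=np.linspace(0,2*np.pi,30); X=np.c_[np.outer(642.6+12*np.cos(t),ex)+( -175+yc+s)*ey,60+12*np.sin(t)]/1000
            cv2.polylines(cr,[((proj(n,X)-[x,y]+.5)*10).astype(np.int32)],True,(0,255,0),1)
    v.append(cv2.resize(cr,(400,300),interpolation=cv2.INTER_AREA) if 0 else cr)
cv2.imwrite('pics/k.png',cv2.resize(np.vstack([v[0][100:500],v[1][:400]])[:, :],(600,600)))
```

```text
B -262.0 -86.0
scene 642 [136, 111, 93, 85, 83, 78, 63, 56, 56, 57, 55, 54, 57, 55, 54, 53, 52, 50, 41, 35, 37, 38, 37, 36, 37, 37, 38, 38, 37, 38, 38, 35, 31, 29, 29, 27, 32, 44, 54, 57, 57, 57, 55, 54, 54, 54, 54, 53, 50, 44, 40, 38, 36, 38, 38, 38, 37, 38, 37, 37, 37, 36, 33, 28, 27, 26, 23, 28, 46, 54, 57, 59, 57, 57, 56, 54, 53, 52, 52, 60, 92, 129, 149, 150, 151, 151, 151, 151, 151]
scene 648 [94, 87, 85, 85, 84, 72, 57, 50, 51, 53, 53, 52, 54, 55, 55, 56, 56, 53, 43, 38, 37, 38, 39, 36, 38, 37, 37, 38, 38, 37, 35, 32, 29, 29, 29, 27, 29, 39, 49, 51, 52, 52, 53, 53, 54, 55, 55, 56, 54, 45, 38, 37, 36, 38, 38, 37, 38, 37, 35, 32, 29, 29, 30, 28, 28, 25, 19, 28, 42, 49, 51, 50, 52, 53, 54, 56, 57, 55, 55, 67, 99, 137, 149, 151, 151, 151, 152, 151, 151]
scene 652 [87, 87, 87, 87, 84, 74, 54, 42, 40, 42, 43, 43, 44, 44, 45, 45, 45, 45, 49, 68, 73, 80, 85, 79, 70, 58, 65, 55, 43, 41, 43, 39, 37, 40, 40, 36, 31, 36, 41, 42, 42, 43, 43, 44, 45, 46, 46, 45, 46, 45, 56, 62, 62, 73, 76, 72, 65, 55, 44, 38, 39, 40, 40, 41, 42, 35, 24, 24, 35, 41, 41, 42, 43, 43, 43, 44, 44, 46, 48, 57, 10
[... 552 characters left out ...]
01, 103, 103, 102, 104, 113, 114, 114, 114, 113, 113, 113, 114, 100, 78, 35, 31, 32, 31, 33, 33, 33, 34, 35, 36, 36, 32, 33, 42, 81, 98, 101, 97, 100, 106, 116, 114, 114, 114, 114, 113, 113, 114, 116, 108, 88, 42, 30, 32, 32, 34, 34, 33, 35, 36, 36, 35, 34, 43, 68, 91, 102, 104, 108, 113]
top 652 [114, 114, 115, 116, 115, 115, 110, 97, 73, 68, 63, 57, 51, 53, 56, 57, 63, 65, 58, 58, 70, 89, 105, 110, 111, 113, 113, 113, 113, 114, 113, 113, 113, 113, 113, 113, 114, 112, 106, 64, 54, 58, 49, 46, 48, 54, 57, 60, 60, 53, 56, 65, 85, 102, 110, 108, 106, 108, 111, 116, 115, 114, 114, 115, 115, 115, 115, 115, 112, 101, 73, 57, 53, 58, 55, 51, 54, 57, 58, 60, 58, 61, 71, 90, 102, 108, 110, 113, 114]
```

View pics/k.png

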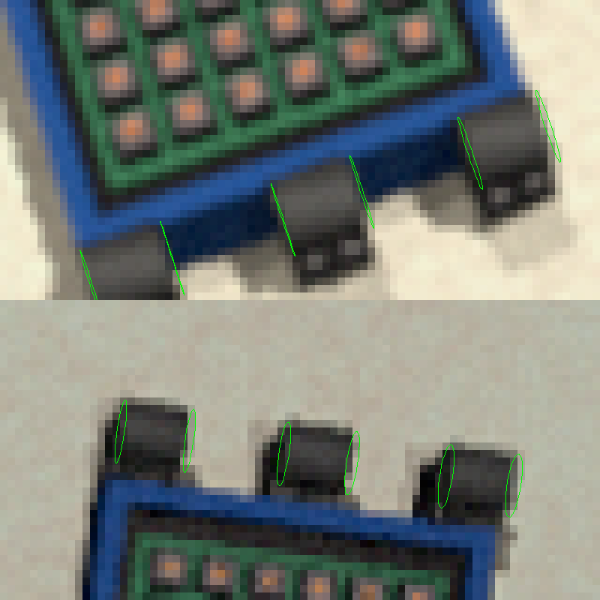

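Picture (drawn outlines at B=−175, A=642.6): in the scene view the knuckles sit about 2 mm to −y of the marks, and in the top view about 2 mm to +y. The fixture is therefore the mean, and the lid needs about −7.7 mm along the hinge and −1 mm across it.

Emit:
play_rows(
  targets=[
    [1,-0.002,-0.0076,0,0,0,0],
    [1,0,0,0,0,0,0],
    [1,0,0,-0.015,0,0,0],
    [1,0,0,-0.015,0,0,0],
    [1,0,0,-0.01,0,0,0],
    [1,0,0,-0.006,0,0,0],
    [1,0,0,0,0,0,0],
  ],
)

```text
time_s: 8.43
position: [0.538, -0.2498, 0.0826]
tcp_rot: [[0.131, 0.991, -0.001], [0.991, -0.131, 0.001], [0.001, -0.001, -1.0]]
force: [-0.2, 1.2, -2.0]
opening: 0.157
```

Emit:
play_rows(
  targets=[
    [1,0,0,-0.003,0,0,0],
    [1,0,0,-0.002,0,0,0],
    [1,0,0,-0.001,0,0,0],
    [1,0,0,0,0,0,0],
  ],
)

```text
time_s: 8.93
position: [0.538, -0.2502, 0.0789]
tcp_rot: [[0.13, 0.991, 0.0], [0.991, -0.13, -0.001], [-0.001, 0.0, -1.0]]
force: [-4.3, 1.1, 5.9]
opening: 0.152
```

Run:
```python
from m import *
s,R=st(); v=[]
for n in('scene','top'):
    im=bot.capture(n); cv2.imwrite(f'pics/{n}3.png',im)
    c=(245,300) if n=='scene' else (418,215); x,y=c[0]-45,c[1]-50
    v.append(cv2.convertScaleAbs(cv2.resize(im[y:y+100,x:x+90],(400,444),interpolation=3),alpha=1.4))
cv2.imwrite('pics/g3.png',np.hstack(v))
```

```text
t 8.93 pos [0.538, -0.2502, 0.0789] yang -7.49 z [0.0, -0.001, -1.0] F [-4.3, 1.1, 5.9] op 0.152
```

View pics/g3.png

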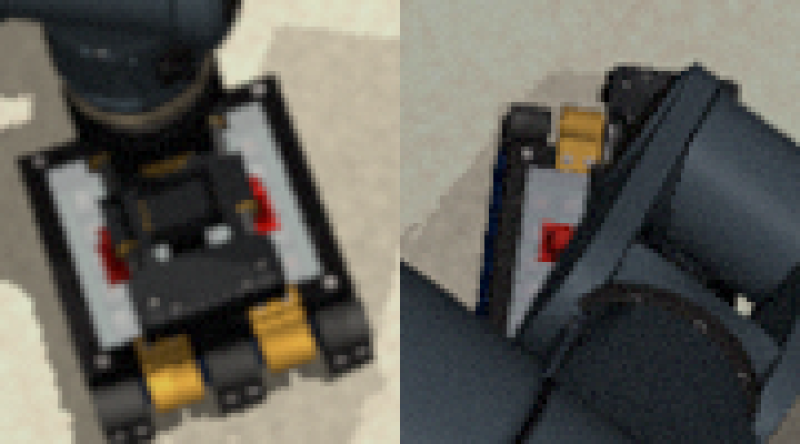

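Run:
```python
from m import *
a=np.radians(-7.5); ex=np.array([np.cos(a),np.sin(a)]);ey=np.array([-ex[1],ex[0]])
B=np.arange(-262,-92,2.)
im=cv2.imread('pics/scene3.png'); sat=cv2.cvtColor(im,cv2.COLOR_BGR2HSV)[...,1].astype(np.float32); v=im.max(2).astype(np.float32)
for A in(643,648,652):
    X=np.c_[(A*ex+B[:,None]*ey)/1000,np.full(len(B),.072)]; q=proj('scene',X).astype(np.float32)
    for g in(v,sat): print(A,cv2.remap(g,q[:,0].copy(),q[:,1].copy(),1).ravel().astype(int).tolist())
# brass extents
x0,y0,x1,y1=225,315,275,350
c=cv2.resize(im[y0:y1,x0:x1],None,fx=S,fy=S,interpolation=3); m=cv2.inRange(cv2.cvtColor(c,cv2.COLOR_BGR2HSV),(14,100,40),(30,255,255)); k,l,st_,ce=cv2.connectedComponentsWithStats(m)
for i in range(1,k):
    if st_[i,4]>500:
        y,x=np.nonzero(l==i); P=plane('scene',(np.c_[x,y]+.5)/S-.5+[x0,y0],.066)[:,:2]*1000;A_,B_=P@ex,P@ey;t=A_>A_.max()-20
        print(np.percentile(B_[t],[1.5,98.5]),A_.max())
```

```text
643 [104, 91, 89, 89, 88, 81, 67, 59, 59, 59, 60, 58, 58, 59, 59, 58, 57, 54, 43, 31, 69, 120, 150, 157, 157, 157, 153, 148, 145, 145, 142, 143, 138, 112, 65, 30, 30, 39, 45, 48, 49, 49, 48, 49, 49, 48, 47, 47, 44, 37, 40, 67, 120, 139, 144, 145, 146, 146, 146, 146, 145, 145, 145, 142, 112, 63, 26, 23, 39, 47, 50, 50, 48, 48, 48, 52, 56, 57, 57, 60, 87, 116, 131, 132, 133]
643 [42, 43, 42, 42, 42, 39, 29, 15, 17, 19, 18, 14, 19, 17, 18, 18, 18, 11, 12, 48, 118, 160, 170, 171, 169, 170, 175, 180, 181, 182, 182, 181, 180, 169, 128, 100, 81, 24, 15, 14, 12, 18, 15, 17, 18, 13, 13, 16, 16, 36, 78, 134, 178, 183, 183, 183, 183, 182, 183, 182, 181, 179, 180, 180, 173, 109, 54, 50, 14, 10, 12, 12, 11, 14, 21, 20, 16, 13, 17, 19, 32, 40, 38, 39, 40]
648 [96, 89, 88, 87, 87, 75, 59, 52, 53, 54, 54, 55, 55, 56, 56, 58, 58, 56, 45, 35, 62, 124, 153, 156, 154, 154, 154, 151, 152, 153, 155, 154, 149, 121, 66, 35, 30, 37, 45, 46, 48, 47, 47, 49, 50, 50, 51, 52, 49, 41, 33, 67, 110, 135, 142, 143, 146, 148, 150, 152, 154, 156, 155, 151, 127, 79, 24, 27, 38, 45, 47, 48, 48, 48, 51, 55, 58, 58, 58, 6
[... 538 characters left out ...]
 134, 136, 112, 73, 38, 33, 35, 37, 40, 41, 42, 42, 41, 41, 41, 42, 43, 42, 40, 44, 64, 101, 121, 123, 123, 125, 126, 127, 130, 132, 134, 136, 135, 113, 65, 30, 24, 35, 39, 41, 41, 40, 41, 44, 46, 47, 49, 50, 56, 96, 125, 139, 144, 149]
652 [37, 41, 42, 43, 41, 37, 30, 15, 12, 18, 19, 17, 17, 18, 16, 13, 13, 9, 6, 15, 102, 160, 178, 182, 183, 183, 182, 182, 182, 180, 182, 183, 181, 164, 100, 13, 29, 17, 7, 10, 17, 14, 23, 19, 14, 12, 13, 18, 9, 6, 46, 109, 172, 184, 183, 183, 179, 180, 185, 182, 183, 183, 180, 179, 167, 125, 73, 37, 18, 12, 12, 11, 10, 9, 16, 16, 16, 19, 23, 25, 37, 41, 40, 39, 39]
[-160.09056901 -131.42289561] 657.853420383592
[-221.40381566 -194.0272954 ] 658.2381553839548
```

Emit:
play_rows(
  targets=[
    [1,0,0,0.001,0,0,0],
    [1,-0.001,0,0,0,0,0],
    [1,0,0,0,0,0,0],
  ],
)

```text
time_s: 9.4
position: [0.538, -0.2502, 0.0789]
tcp_rot: [[0.131, 0.991, 0.002], [0.991, -0.131, -0.001], [-0.0, 0.002, -1.0]]
force: [-1.1, 1.1, 4.8]
opening: 0.153
```

Emit:
play_rows(
  targets=[
    [1,0,0,-0.001,0,0,0],
    [1,0,0,-0.001,0,0,0],
    [1,0,0,0,0,0,0],
  ],
)

```text
time_s: 9.78
position: [0.538, -0.2502, 0.0788]
tcp_rot: [[0.131, 0.991, 0.002], [0.991, -0.131, -0.001], [-0.001, 0.002, -1.0]]
force: [-3.4, 3.3, 17.8]
opening: 0.159
```

Emit:
play_rows(
  targets=[
    [1,0,0,0.002,0,0,0],
    [0.4,0,0,0,0,0,0],
    [0,0,0,0,0,0,0],
    [0,0,0,0,0,0,0],
    [0,0,0,0,0,0,0],
    [0,0,0,0,0,0,0],
    [0,0,0,0,0,0,0],
    [0,0,0,0.02,0,0,0],
    [0,0,0,0.04,0,0,0],
    [0,0,0,0.05,0,0,0],
  ],
)

```text
time_s: 11.02
position: [0.5365, -0.2495, 0.1885]
tcp_rot: [[0.131, 0.991, -0.002], [0.991, -0.131, 0.002], [0.001, -0.003, -1.0]]
force: [0.5, -0.9, 0.3]
opening: 0.992
```

Emit:
play_rows(
  targets=[
    [0,-0.006,0.0232,0,0,0,0.1566],
    [0,-0.006,0.0232,0,0,0,0.1566],
    [0,-0.006,0.0232,0,0,0,0.1566],
    [0,-0.006,0.0232,0,0,0,0.1566],
    [0,-0.006,0.0232,0,0,0,0.1566],
    [0,-0.006,0.0232,0,0,0,0.1566],
    [0,-0.006,0.0232,0,0,0,0.1566],
    [0,-0.006,0.0232,0,0,0,0.1566],
    [0,-0.006,0.0232,0,0,0,0.1566],
    [0,-0.006,0.0232,-0.03,0,0,0.1566],
    [0,-0.006,0.0232,-0.03,0,0,0.1566],
    [0,0,0,0,0,0,0],
  ],
)

```text
time_s: 12.52
position: [0.4687, 0.0067, 0.1269]
tcp_rot: [[-1.0, -0.022, -0.006], [-0.022, 1.0, 0.001], [0.006, 0.001, -1.0]]
force: [-0.2, 0.2, 0.6]
opening: 0.999
```

Run:
```python
from m import *
s,R=st(); v=[]
p=np.array(s['position'])
for n in('scene','top'):
    im=bot.capture(n); cv2.imwrite(f'pics/{n}4.png',im)
    c=(280,290) if n=='scene' else (390,220); x,y=c[0]-90,c[1]-65
    v.append(cv2.convertScaleAbs(cv2.resize(im[y:y+130,x:x+180],(400,289),interpolation=3),alpha=1.4))
    try:
        r=(305,230,335,265) if n=='scene' else (320,230,345,262)
        q=quad(mask(im,r,(3,150,50),(20,255,255))); show(n,q,.016)
    except Exception as e: print(n,e)
cv2.imwrite('pics/g4.png',np.hstack(v))
```

```text
t 12.53 pos [0.4687, 0.0067, 0.1269] yang 91.25 z [-0.006, 0.001, -1.0] F [-0.2, 0.2, 0.6] op 0.999
scene 0.016 corners [[496.9, 15.3], [498.1, -8.8], [448.7, -9.9], [446.6, 14.8]] len [24.2 49.5 24.8 50.3] ang [ -87.  -178.7   94.9    0.6] mid [472.6   2.9]
top attempt to get argmax of an empty sequence
```

View pics/g4.png

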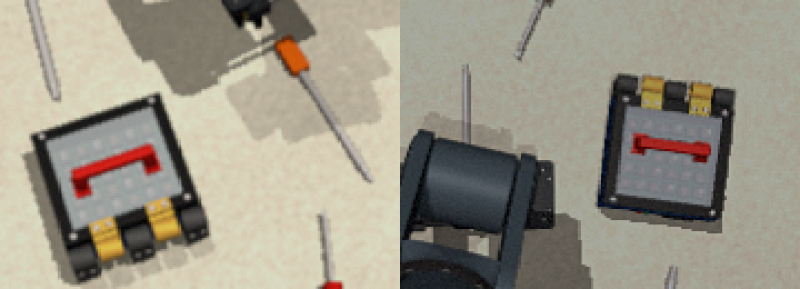

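The picture shows the lid lying on the fixture with its brass knuckles between the dark ones. The pin grip is at (290,55) in the crop, below the gripper. Now the pin grasp.

Emit:
play_rows(
  targets=[
    [0,0.0035,-0.0017,-0.05,0,0,0],
    [0,0,0,-0.04,0,0,0],
    [0,0,0,-0.02,0,0,0],
    [0,0,0,-0.0145,0,0,0],
    [0,0,0,0,0,0,0],
    [0.9,0,0,0,0,0,0],
    [0.9,0,0,0,0,0,0],
    [0.9,0,0,0,0,0,0],
    [0.9,0,0,0,0,0,0],
    [0.9,0,0,0,0,0,0],
    [0.9,0,0,0,0,0,0],
    [0.9,0,0,0,0,0,0],
  ],
)

```text
time_s: 14.12
position: [0.4746, 0.0036, 0.0038]
tcp_rot: [[-1.0, -0.021, -0.0], [-0.021, 1.0, 0.0], [0.0, 0.0, -1.0]]
force: [-0.5, -0.1, 0.4]
opening: 0.286
```

Emit:
play_rows(
  targets=[
    [1,0,0,0,0,0,0],
    [1,0,0,0,0,0,0],
  ],
)

```text
time_s: 14.38
position: [0.4746, 0.0035, 0.0038]
tcp_rot: [[-1.0, -0.021, -0.0], [-0.021, 1.0, 0.0], [0.0, 0.0, -1.0]]
force: [0.6, 1.7, 0.6]
opening: 0.277
```

Emit:
play_rows(
  targets=[
    [1,0,0,0.015,0,0,0],
    [1,0,0,0.03,0,0,0],
    [1,0,0,0.04,0,0,0],
    [1,0.016,0.001,0.015,0,0,-0.15],
    [1,0.016,0.001,0,0,0,-0.15],
    [1,0.016,0.001,0,0,0,-0.15],
    [1,0.016,0.001,0,0,0,-0.15],
    [1,0.016,0.001,0,0,0,-0.15],
    [1,0.016,0.001,0,0,0,-0.15],
    [1,0.016,0.001,0,0,0,-0.15],
    [1,0.016,0.001,0,0,0,-0.15],
    [1,0.016,0.001,0,0,0,-0.15],
  ],
)

```text
time_s: 15.88
position: [0.6187, 0.0126, 0.1047]
tcp_rot: [[-0.234, 0.972, -0.0], [0.972, 0.234, 0.0], [0.0, -0.0, -1.0]]
force: [-0.8, 0.3, -1.0]
opening: 0.269
```

Emit:
play_rows(
  targets=[
    [1,0.016,0.001,0,0,0,-0.15],
    [1,0.0155,0,0,0,0,-0.15],
    [1,0,0,0,0,0,-0.0726],
    [1,0,0,-0.02,0,0,0],
    [1,0,0,-0.015,0,0,0],
    [1,0,0,0,0,0,0],
    [1,0,0,0,0,0,0],
  ],
)

```text
time_s: 16.75
position: [0.6505, 0.0134, 0.0693]
tcp_rot: [[0.131, 0.991, 0.0], [0.991, -0.131, -0.0], [0.0, 0.0, -1.0]]
force: [-0.5, 0.5, -0.2]
opening: 0.272
```

Run:
```python
from m import *
s,R=st(); v=[]
p=np.array(s['position'][:2])*1000
a=np.radians(-7.5); ex=np.array([np.cos(a),np.sin(a)]);ey=np.array([-ex[1],ex[0]])
print('A,B',p@ex,p@ey)
for n in('scene','top'):
    im=bot.capture(n); cv2.imwrite(f'pics/{n}5.png',im)
    c=proj(n,[np.r_[643*ex-95*ey,72]/1000])[0].astype(int) ; x,y=c[0]-40,c[1]-45
    cr=cv2.convertScaleAbs(cv2.resize(im[y:y+90,x:x+80],(400,450),interpolation=3),alpha=1.4)
    zt=s['position'][2]*1000+1.2
    L=[np.r_[p@ex*ex+b*ey,zt]/1000 for b in(60,-88)]+[np.r_[643*ex+b*ey,60]/1000 for b in(-100,-250)]
    for u in proj(n,L): cv2.circle(cr,tuple(((u-[x,y]+.5)*5).astype(int)),3,(0,255,0),1)
    v.append(cr)
cv2.imwrite('pics/g5.png',np.hstack(v))
```

```text
t 16.75 pos [0.6505, 0.0134, 0.0693] yang -7.51 z [0.0, -0.0, -1.0] F [-0.5, 0.5, -0.2] op 0.272
A,B 643.130181363687 98.23450562210832
```

View pics/g5.png

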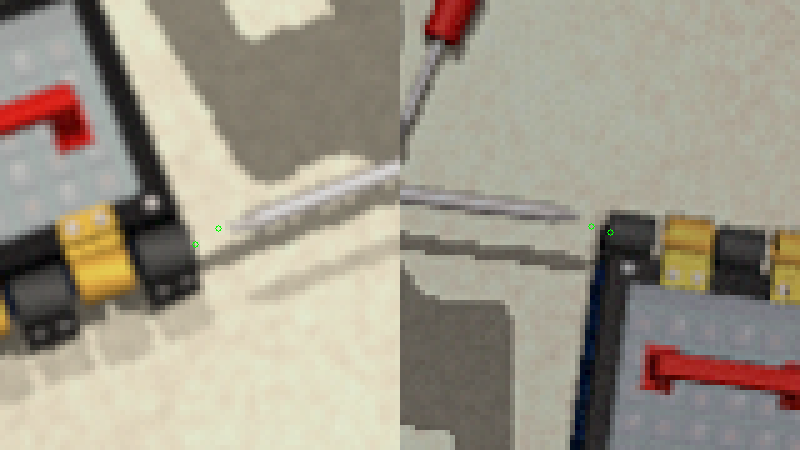

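The nose is at scene crop (235,228) and top crop (577,217), slightly off the projected marks. I'll measure the rod line in both views.

```bash
cat > rod.py <<'E'
from m import *
a=np.radians(-7.5); ex=np.array([np.cos(a),np.sin(a)]);ey=np.array([-ex[1],ex[0]]); M=np.array([[*ex,0],[*ey,0],[0,0,1]])
def off(n,f,A,z,Bs):
    "pixel offset of the rod's centre from projected line (A,z), along the image normal, and mm per px in A and z"
    im=cv2.imread(f); sat=cv2.cvtColor(im,cv2.COLOR_BGR2HSV)[...,1].astype(np.float32); out=[]
    W=lambda A,B,z: np.r_[A*ex+B*ey,z]/1000
    for B in Bs:
        q0,q1,qa,qz=proj(n,[W(A,B,z),W(A,B-10,z),W(A+1,B,z),W(A,B,z+1)])
        d=(q1-q0)/np.linalg.norm(q1-q0); nn=np.array([-d[1],d[0]]); w=np.arange(-6,6.01,.25); uv=(q0+w[:,None]*nn).astype(np.float32)
        g=cv2.remap(sat,uv[:,0].copy(),uv[:,1].copy(),1).ravel(); k=np.clip(np.percentile(g,60)-12-g,0,None)
        out.append((B,round(float((k*w).sum()/max(k.sum(),1)),2),round(float(k.sum())),(qa-q0)@nn,(qz-q0)@nn))
    return out
E
python3 - <<'E'
from rod import *
A,z=643.1,70.5; r={}
for n in('scene','top'):
    r[n]=off(n,f'pics/{n}5.png',A,z,np.arange(55,-95,-10.)); print(n,[(o[0],o[1],o[2]) for o in r[n]],np.round(r[n][3][3:],3))
for s,t in zip(r['scene'],r['top']):
    print(s[0],np.linalg.solve([s[3:],t[3:]],[s[1],t[1]]).round(1),end=' ')
x={n:proj(n,[np.r_[643*ex-95*ey,72]/1000])[0].astype(int)-[40,45] for n in('scene','top')}
N=tri(np.array([235,228])/5+x['scene'],np.array([577-400,217])/5+x['top']); print('\nnose',M@N[0]*1000,N[1])
# end knuckle top (z .072) profile along A, at B=-110
for n in('scene','top'):
    g=cv2.imread(f'pics/{n}5.png').max(2).astype(np.float32)
    As=np.arange(620,672,2.); 
    for B in(-108,-116):
        X=np.c_[As[:,None]*ex+B*ey,np.full(len(As),60)]/1000; q=proj(n,X).astype(np.float32); print(n,B,cv2.remap(g,q[:,0].copy(),q[:,1].copy(),1).ravel().astype(int).tolist())
E
```

```text
scene [(np.float64(55.0), -0.41, 93), (np.float64(45.0), -0.39, 118), (np.float64(35.0), -0.26, 245), (np.float64(25.0), -0.32, 211), (np.float64(15.0), -0.4, 251), (np.float64(5.0), -0.34, 246), (np.float64(-5.0), -0.47, 224), (np.float64(-15.0), -0.59, 214), (np.float64(-25.0), -0.59, 121), (np.float64(-35.0), -0.65, 207), (np.float64(-45.0), -0.71, 217), (np.float64(-55.0), -0.75, 187), (np.float64(-65.0), -0.79, 214), (np.float64(-75.0), -1.15, 21), (np.float64(-85.0), 0.0, 0)] [-0.387  0.156]
top [(np.float64(55.0), 0.0, 0), (np.float64(45.0), 0.0, 0), (np.float64(35.0), -2.35, 174), (np.float64(25.0), -1.15, 135), (np.float64(15.0), -1.6, 56), (np.float64(5.0), -1.38, 57), (np.float64(-5.0), -1.48, 63), (np.float64(-15.0), -1.22, 22), (np.float64(-25.0), -1.36, 48), (np.float64(-35.0), -1.67, 20), (np.float64(-45.0), -1.37, 44), (np.float64(-55.0), -2.09, 4), (np.float64(-65.0), -1.6, 11), (np.float64(-75.0), -1.52, 4), (np.float64(-85.0), 0.0, 0)] [-0.355 -0.059]
55.0 [ 0.3 -1.9] 45.0 [ 0.3 -1.8] 35.0 [ 4.9 10.4] 25.0 [2.5 4.2] 15.0 [3.5 6.1] 5.0 [3.  5.3] -5.0 [3.3 5.2] -15.0 [2.9 3.4] -25.0 [3.2 4.1] -35.0 [3.8 5.3] -45.0 [3.3 3.6] -55.0 [4.7 7. ] -65.0 [3.8 4.4] -75.0 [3.9 2.4] -85.0 [-0. -0.] 
nose [646.43462284 -80.30364412  68.67657361] 0.0011175365448674985
scene -108 [26, 17, 8, 7, 17, 32, 43, 50, 55, 60, 63, 62, 59, 53, 47, 38, 29, 26, 37, 52, 48, 33, 46, 84, 122, 136]
scene -116 [35, 18, 9, 9, 19, 35, 45, 52, 58, 63, 62, 60, 57, 51, 44, 37, 28, 23, 21, 24, 28, 22, 30, 56, 103, 128]
top -108 [35, 44, 57, 50, 39, 26, 18, 19, 26, 34, 37, 42, 47, 47, 43, 38, 35, 60, 93, 125, 125, 123, 123, 121, 122, 124]
top -116 [39, 59, 70, 60, 37, 25, 19, 18, 28, 34, 38, 42, 43, 44, 44, 38, 44, 61, 94, 115, 124, 124, 123, 123, 123, 122]
```

Emit:
play_rows(
  targets=[
    [1,-0.002,0.0003,-0.0101,0,0,0],
    [1,-0.0013,-0.0099,0,0,0,0],
    [1,0,0,0,0,0,0],
    [1,0,0,0,0,0,0],
  ],
)

```text
time_s: 17.35
position: [0.6471, 0.0036, 0.0589]
tcp_rot: [[0.131, 0.991, 0.0], [0.991, -0.131, 0.0], [0.0, 0.0, -1.0]]
force: [0.5, 0.1, -0.3]
opening: 0.27
```

Run:
```python
from rod import *
s,R=st(); p=np.array(s['position'])*1000; A,B0=p[:2]@ex,p[:2]@ey; print(A,B0); v=[]
for n in('scene','top'):
    im=bot.capture(n); cv2.imwrite(f'pics/{n}6.png',im)
    o=off(n,f'pics/{n}6.png',A,p[2]+1.2,np.arange(40,-80,-15.)); print(n,[(x[0].item(),x[1],x[2]) for x in o])
    c=proj(n,[np.r_[641*ex-105*ey,60]/1000])[0].astype(int); x,y=c-[20,20]
    cr=cv2.convertScaleAbs(cv2.resize(im[y:y+40,x:x+40],(400,400),interpolation=3),alpha=1.5)
    for AA,col in((641,(0,255,0)),(653,(0,255,255)),(629,(0,255,255))):
        u=((proj(n,[np.r_[AA*ex+b*ey,60]/1000 for b in(-70,-120)])-[x,y]+.5)*10).astype(int); cv2.line(cr,tuple(map(int,u[0])),tuple(map(int,u[1])),col,1)
    v.append(cr)
cv2.imwrite('pics/g6.png',np.hstack(v))
```

```text
t 17.35 pos [0.6471, 0.0036, 0.0589] yang -7.54 z [0.0, 0.0, -1.0] F [0.5, 0.1, -0.3] op 0.27
641.096523117267 88.01477065654431
scene [(40.0, -0.35, 118), (25.0, -0.25, 209), (10.0, -0.29, 245), (-5.0, -0.43, 212), (-20.0, -0.61, 161), (-35.0, -0.62, 192), (-50.0, -0.66, 175), (-65.0, -0.62, 232)]
top [(40.0, 0.0, 0), (25.0, -1.16, 24), (10.0, -1.06, 38), (-5.0, -1.75, 22), (-20.0, -1.76, 59), (-35.0, -1.32, 62), (-50.0, -1.58, 14), (-65.0, -1.66, 27)]
```

View pics/g6.png

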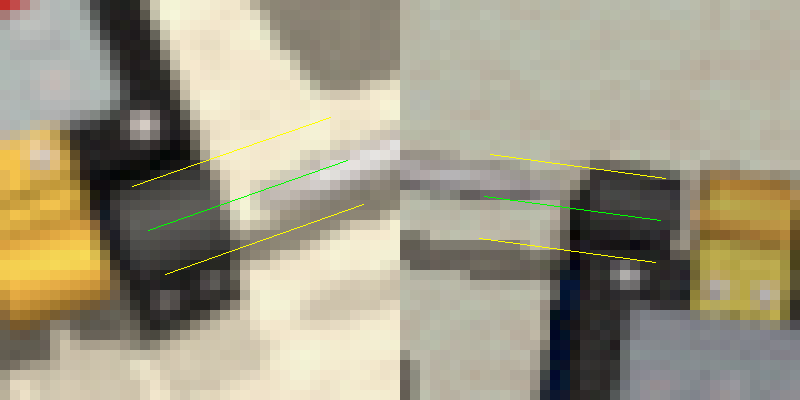

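In the top crop the rod axis passes about 2.5 mm to +A of the knuckle axis, and in the scene crop about 0.6 mm. I'll shift −1.6 mm and enter slowly while watching the force.

Emit:
play_rows(
  targets=[
    [1,-0.0016,0.0002,0,0,0,0],
    [1,0,0,0,0,0,0],
    [1,-0.0007,-0.005,0,0,0,0],
    [1,-0.0007,-0.005,0,0,0,0],
    [1,-0.0006,-0.005,0,0,0,0],
    [1,0,0,0,0,0,0],
  ],
)

```text
time_s: 18.2
position: [0.6434, -0.0116, 0.0588]
tcp_rot: [[0.131, 0.991, 0.0], [0.991, -0.131, -0.0], [-0.0, 0.0, -1.0]]
force: [0.5, 0.8, -2.1]
opening: 0.271
```

Emit:
play_rows(
  targets=[
    [1,-0.0007,-0.005,0,0,0,0],
    [1,-0.0006,-0.005,0,0,0,0],
    [1,0,0,0,0,0,0],
  ],
)

```text
time_s: 18.58
position: [0.642, -0.0214, 0.0588]
tcp_rot: [[0.131, 0.991, 0.0], [0.991, -0.131, -0.0], [-0.0, 0.0, -1.0]]
force: [-0.1, 0.2, -1.2]
opening: 0.271
```

Emit:
play_rows(
  targets=[
    [1,-0.0007,-0.005,0,0,0,0],
    [1,-0.0006,-0.005,0,0,0,0],
    [1,-0.0007,-0.005,0,0,0,0],
    [1,-0.0006,-0.005,0,0,0,0],
    [1,0,0,0,0,0,0],
  ],
)

```text
time_s: 19.2
position: [0.6396, -0.0415, 0.0589]
tcp_rot: [[0.131, 0.991, 0.0], [0.991, -0.131, -0.0], [-0.0, 0.0, -1.0]]
force: [0.7, 0.1, 0.3]
opening: 0.269
```

Emit:
play_rows(
  targets=[
    [1,-0.0007,-0.005,0,0,0,0],
    [1,-0.0006,-0.005,0,0,0,0],
    [1,0,0,0,0,0,0],
  ],
)

```text
time_s: 19.58
position: [0.6385, -0.0518, 0.059]
tcp_rot: [[0.131, 0.991, 0.001], [0.991, -0.131, -0.001], [-0.001, 0.001, -1.0]]
force: [0.6, -0.8, -0.5]
opening: 0.269
```

Emit:
play_rows(
  targets=[
    [1,-0.0007,-0.005,0,0,0,0],
    [1,-0.0006,-0.005,0,0,0,0],
    [1,-0.0007,-0.005,0,0,0,0],
    [1,-0.0006,-0.005,0,0,0,0],
    [1,0,0,0,0,0,0],
  ],
)

```text
time_s: 20.2
position: [0.6357, -0.0719, 0.0589]
tcp_rot: [[0.131, 0.991, 0.001], [0.991, -0.131, -0.001], [-0.001, 0.001, -1.0]]
force: [2.0, -1.2, 0.3]
opening: 0.274
```

Emit:
play_rows(
  targets=[
    [1,-0.0007,-0.005,0,0,0,0],
    [1,-0.0006,-0.005,0,0,0,0],
    [1,-0.0007,-0.005,0,0,0,0],
    [1,-0.0006,-0.005,0,0,0,0],
    [1,0,0,0,0,0,0],
  ],
)

```text
time_s: 20.82
position: [0.6329, -0.0916, 0.0588]
tcp_rot: [[0.131, 0.991, 0.0], [0.991, -0.131, -0.001], [-0.001, 0.0, -1.0]]
force: [1.6, 0.4, 1.5]
opening: 0.274
```

Emit:
play_rows(
  targets=[
    [1,-0.0007,-0.005,0,0,0,0],
    [1,-0.0006,-0.005,0,0,0,0],
    [1,-0.0007,-0.005,0,0,0,0],
    [1,-0.0006,-0.005,0,0,0,0],
    [1,0,0,0,0,0,0],
  ],
)

```text
time_s: 21.45
position: [0.6304, -0.1115, 0.0589]
tcp_rot: [[0.131, 0.991, 0.0], [0.991, -0.131, -0.001], [-0.0, 0.0, -1.0]]
force: [1.0, 1.8, 1.7]
opening: 0.274
```

Emit:
play_rows(
  targets=[
    [1,-0.0007,-0.005,0,0,0,0],
    [1,-0.0006,-0.005,0,0,0,0],
    [1,-0.0007,-0.005,0,0,0,0],
    [1,0,0,0,0,0,0],
  ],
)

```text
time_s: 21.95
position: [0.6286, -0.1262, 0.059]
tcp_rot: [[0.131, 0.991, 0.001], [0.991, -0.131, -0.0], [-0.0, 0.001, -1.0]]
force: [2.1, 3.2, 2.7]
opening: 0.274
```

Emit:
play_rows(
  targets=[
    [1,-0.0006,-0.005,0,0,0,0],
    [1,-0.0007,-0.005,0,0,0,0],
    [1,-0.0006,-0.005,0,0,0,0],
    [1,-0.0007,-0.005,0,0,0,0],
    [1,0,0,0,0,0,0],
  ],
)

```text
time_s: 22.58
position: [0.6256, -0.1468, 0.0587]
tcp_rot: [[0.131, 0.991, -0.0], [0.991, -0.131, -0.001], [-0.001, -0.0, -1.0]]
force: [2.7, 1.0, 1.3]
opening: 0.271
```

Emit:
play_rows(
  targets=[
    [1,-0.0005,-0.004,0,0,0,0],
    [1,-0.0004,-0.003,0,0,0,0],
    [1,-0.0004,-0.003,0,0,0,0],
    [1,0,0,0,0,0,0],
  ],
)

```text
time_s: 23.08
position: [0.6245, -0.1566, 0.0588]
tcp_rot: [[0.131, 0.991, 0.0], [0.991, -0.131, -0.001], [-0.001, 0.0, -1.0]]
force: [2.5, 0.3, 1.9]
opening: 0.271
```

B ≈ −73.8. Stepping in finely until contact.

Emit:
play_rows(
  targets=[
    [1,-0.0002,-0.0015,0,0,0,0],
    [1,-0.0002,-0.0015,0,0,0,0],
    [1,0,0,0,0,0,0],
  ],
)

```text
time_s: 23.45
position: [0.6241, -0.159, 0.0588]
tcp_rot: [[0.131, 0.991, 0.0], [0.991, -0.131, -0.0], [-0.0, 0.0, -1.0]]
force: [1.2, 1.7, 1.9]
opening: 0.27
```

Emit:
play_rows(
  targets=[
    [1,-0.0002,-0.0015,0,0,0,0],
    [1,-0.0002,-0.0015,0,0,0,0],
    [1,0,0,0,0,0,0],
  ],
)

```text
time_s: 23.82
position: [0.6237, -0.1621, 0.0588]
tcp_rot: [[0.131, 0.991, 0.0], [0.991, -0.131, -0.0], [-0.0, 0.0, -1.0]]
force: [2.3, 1.9, 1.9]
opening: 0.275
```

Emit:
play_rows(
  targets=[
    [1,-0.0002,-0.0015,0,0,0,0],
    [1,0,0,0,0,0,0],
  ],
)

```text
time_s: 24.08
position: [0.6236, -0.1627, 0.0588]
tcp_rot: [[0.131, 0.991, 0.0], [0.991, -0.131, 0.001], [0.001, 0.0, -1.0]]
force: [3.8, 4.9, 3.0]
opening: 0.273
```

Emit:
play_rows(
  targets=[
    [1,-0.0002,-0.0015,0,0,0,0],
    [1,-0.0002,-0.0015,0,0,0,0],
    [1,0,0,0,0,0,0],
  ],
)

```text
time_s: 24.45
position: [0.6236, -0.1628, 0.0589]
tcp_rot: [[0.132, 0.991, 0.001], [0.991, -0.132, 0.006], [0.006, 0.0, -1.0]]
force: [5.9, 11.7, 4.2]
opening: 0.273
```

Run:
```python
from rod import *
s,R=st(); v=[]
for n in('scene','top'):
    im=bot.capture(n); cv2.imwrite(f'pics/{n}7.png',im)
    c=proj(n,[np.r_[630*ex-125*ey,60]/1000])[0].astype(int); x,y=c-[40,40]
    v.append(cv2.convertScaleAbs(cv2.resize(im[y:y+80,x:x+80],(400,400),interpolation=3),alpha=1.5))
cv2.imwrite('pics/g7.png',np.hstack(v))
```

```text
t 24.45 pos [0.6236, -0.1628, 0.0589] yang -7.6 z [0.001, 0.006, -1.0] F [5.9, 11.7, 4.2] op 0.273
```

View pics/g7.png

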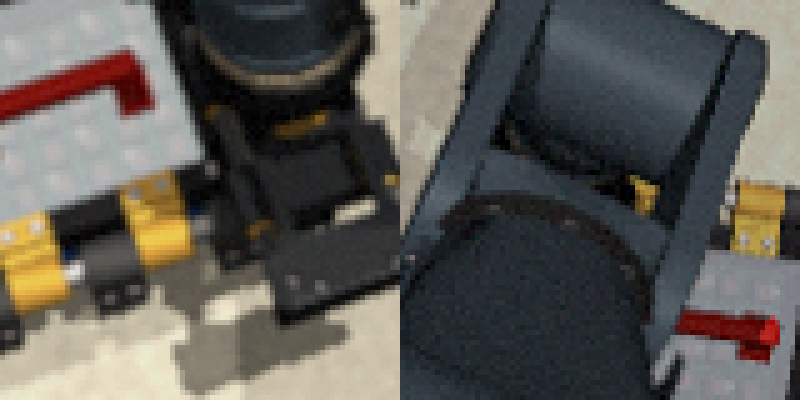

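The rod shows in the gaps beside the knuckles, and the arm has stopped against a firm contact at B≈−80, which matches the expected home position. Releasing and rechecking.

Emit:
play_rows(
  targets=[
    [1,0.0003,0.002,0,0,0,0],
    [0.6,0,0,0,0,0,0],
    [0.4,0,0,0,0,0,0],
    [0.2,0,0,0,0,0,0],
    [0,0,0,0,0,0,0],
    [0,0,0,0,0,0,0],
    [0,0,0,0,0,0,0],
    [0,0,0,0,0,0,0],
    [0,0,0,0.03,0,0,0],
    [0,0,0,0.05,0,0,0],
    [0,-0.02,0.05,0.03,0,0,0],
    [0,-0.02,0.06,0,0,0,0],
  ],
)

```text
time_s: 26.05
position: [0.5856, -0.0556, 0.1719]
tcp_rot: [[0.133, 0.991, 0.008], [0.991, -0.133, -0.002], [-0.001, 0.008, -1.0]]
force: [0.0, 0.7, -0.2]
opening: 0.996
```

Emit:
play_rows(
  targets=[
    [0,-0.02,0.058,0,0,0,0],
    [0,-0.02,0.058,0,0,0,0],
    [0,-0.02,0.058,0,0,0,0],
    [0,0,0.06,0,0,0,0],
    [0,0,0.06,0,0,0,0],
    [0,0,0,0,0,0,0],
  ],
)

```text
time_s: 26.8
position: [0.523, 0.243, 0.169]
tcp_rot: [[0.124, 0.992, 0.001], [0.992, -0.124, 0.001], [0.001, 0.001, -1.0]]
force: [0.2, -1.1, -0.4]
opening: 0.999
```

Run:
```python
from rod import *
s,R=st(); v=[]
for n in('scene','top'):
    im=bot.capture(n); cv2.imwrite(f'pics/{n}8.png',im)
    c=proj(n,[np.r_[630*ex-135*ey,60]/1000])[0].astype(int); x,y=c-[50,50]
    v.append(cv2.convertScaleAbs(cv2.resize(im[y:y+100,x:x+100],(400,400),interpolation=3),alpha=1.4))
    try:
        q=quad(mask(im,(c[0]-45,c[1]-40,c[0]+60,c[1]+40),(5,190,60),(14,255,255))); P=plane(n,q,.071)[:,:2]*1000; print(n,'grip A,B',(P@np.c_[ex,ey]).round(1).tolist())
    except Exception as e: print(e)
cv2.imwrite('pics/g8.png',np.hstack(v))
T=[('spool',(105,150,40),(120,255,255),(265,135,297,167)),('driver',(0,190,80),(4,255,255),(345,120,385,160))]
for nm,lo,hi,r in T:
    for k in(0,8):
        m=mask(cv2.imread(f'pics/top{k}.png'),r,lo,hi); y,x=np.nonzero(m); print(nm,k,(x.mean()/S).round(1),(y.mean()/S).round(1))
d=cv2.absdiff(cv2.imread('pics/scene0.png'),cv2.imread('pics/scene8.png')).max(2)
for nm,r in(('flux',(125,330,165,370)),('tray',(440,155,505,200)),('driver',(325,315,355,395)),('spool',(408,290,445,330))): print(nm,d[r[1]:r[3],r[0]:r[2]].mean().round(1))
```

```text
t 26.8 pos [0.523, 0.243, 0.169] yang -7.14 z [0.001, 0.001, -1.0] F [0.2, -1.1, -0.4] op 0.999
scene grip A,B [[652.8, -53.2], [655.2, -100.6], [631.2, -100.5], [630.8, -54.0]]
top grip A,B [[651.6, -97.3], [630.2, -97.2], [629.8, -49.6], [650.8, -49.2]]
spool 0 281.5 150.8
spool 8 281.5 150.9
driver 0 369.4 139.9
driver 8 369.4 139.9
flux 3.6
tray 13.1
driver 3.8
spool 3.5
```

View pics/g8.png

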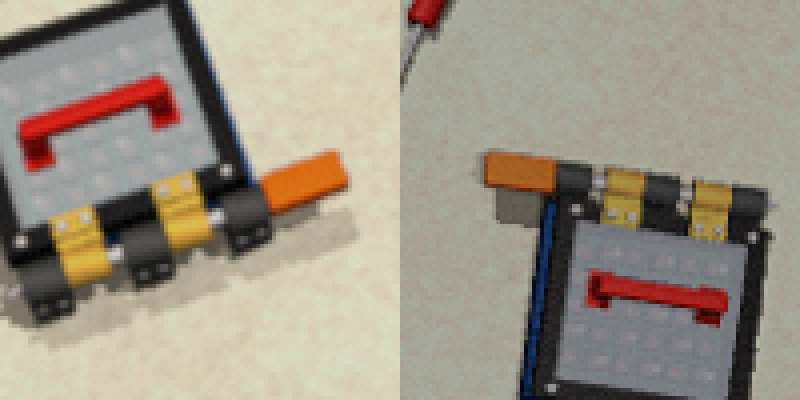

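Picture: the grip sits at the end knuckle, the nose protrudes at the far end, and the lid is closed. My retreat before opening may have pulled the pin back about a millimetre (the measured gap is 1±1 mm). I'll nudge the grip's end with shut fingers to be sure.

Emit:
play_rows(
  targets=[
    [1,0.0156,-0.0502,0,0,0,0],
    [1,0.0156,-0.0502,0,0,0,0],
    [1,0.0156,-0.0502,0,0,0,0],
    [1,0.0156,-0.0502,0,0,0,0],
    [1,0.0156,-0.0502,0,0,0,0],
    [1,0.0156,-0.0502,0,0,0,0],
    [1,0.0154,-0.0498,0,0,0,0],
    [1,0,0,0,0,0,0],
    [1,0,0,0,0,0,0],
    [1,0,0,0,0,0,0],
    [1,0,0,0,0,0,0],
    [1,0,0,0,0,0,0],
  ],
)

```text
time_s: 28.4
position: [0.6325, -0.1111, 0.1689]
tcp_rot: [[0.129, 0.992, -0.0], [0.992, -0.129, 0.0], [0.0, -0.0, -1.0]]
force: [0.1, -0.4, -0.6]
opening: 0.005
```

Emit:
play_rows(
  targets=[
    [1,0,0,-0.05,0,0,0],
    [1,0,0,-0.05,0,0,0],
    [1,0,0,-0.012,0,0,0],
    [1,0,0,0,0,0,0],
  ],
)

```text
time_s: 28.9
position: [0.6327, -0.1118, 0.0566]
tcp_rot: [[0.13, 0.991, -0.001], [0.991, -0.13, 0.0], [0.0, -0.001, -1.0]]
force: [0.6, 0.6, 0.5]
opening: 0.005
```

Emit:
play_rows(
  targets=[
    [1,-0.0006,-0.005,0,0,0,0],
    [1,-0.0006,-0.004,0,0,0,0],
    [1,0,0,0,0,0,0],
  ],
)

```text
time_s: 29.28
position: [0.6321, -0.1219, 0.0581]
tcp_rot: [[0.131, 0.991, 0.002], [0.991, -0.131, -0.001], [-0.001, 0.002, -1.0]]
force: [-0.4, 0.1, 0.3]
opening: 0.006
```

Emit:
play_rows(
  targets=[
    [1,-0.0002,-0.0015,0,0,0,0],
    [1,-0.0002,-0.0015,0,0,0,0],
    [1,0,0,0,0,0,0],
  ],
)

```text
time_s: 29.65
position: [0.6317, -0.1225, 0.0571]
tcp_rot: [[0.131, 0.991, 0.002], [0.991, -0.131, 0.002], [0.003, 0.001, -1.0]]
force: [2.6, 6.3, 1.2]
opening: 0.004
```

Emit:
play_rows(
  targets=[
    [1,-0.0002,-0.0015,0,0,0,0],
    [1,0,0,0,0,0,0],
  ],
)

```text
time_s: 29.9
position: [0.6317, -0.1226, 0.057]
tcp_rot: [[0.132, 0.991, 0.002], [0.991, -0.132, 0.004], [0.005, 0.001, -1.0]]
force: [2.8, 9.4, 1.2]
opening: 0.004
```

Emit:
play_rows(
  targets=[
    [1,-0.0003,-0.002,0,0,0,0],
    [1,-0.0003,-0.002,0,0,0,0],
    [1,0,0,0,0,0,0],
  ],
)

```text
time_s: 30.28
position: [0.6317, -0.1227, 0.0569]
tcp_rot: [[0.133, 0.991, 0.003], [0.991, -0.133, 0.01], [0.01, 0.001, -1.0]]
force: [6.9, 18.2, 0.8]
opening: 0.007
```

Emit:
play_rows(
  targets=[
    [1,0.002,0.012,0,0,0,0],
    [1,0.002,0.012,0,0,0,0],
    [1,0,0.01,0.04,0,0,0],
    [1,-0.015,0.05,0.05,0,0,0],
    [1,-0.015,0.055,0.02,0,0,0],
    [1,-0.02,0.055,0,0,0,0],
    [1,-0.02,0.055,0,0,0,0],
    [1,-0.02,0.055,0,0,0,0],
    [1,0,0.06,0,0,0,0],
    [1,0,0.05,0,0,0,0],
    [1,0,0,0,0,0,0],
  ],
)

```text
time_s: 31.65
position: [0.5458, 0.2808, 0.1601]
tcp_rot: [[0.126, 0.992, 0.001], [0.992, -0.126, 0.0], [0.0, 0.001, -1.0]]
force: [-0.6, -1.0, 0.1]
opening: 0.004
```

Run:
```python
from rod import *
s,R=st(); v=[]
for n in('scene','top'):
    im=bot.capture(n); cv2.imwrite(f'pics/{n}9.png',im)
    c=proj(n,[np.r_[630*ex-135*ey,60]/1000])[0].astype(int)
    q=quad(mask(im,(c[0]-45,c[1]-40,c[0]+60,c[1]+40),(5,190,60),(14,255,255))); P=plane(n,q,.071)[:,:2]*1000; print(n,'grip A,B',(P@np.c_[ex,ey]).round(1).tolist())
    if n=='top':
        g=im.max(2).astype(np.float32); B=np.arange(-112,-86,1.)
        for ch,g in(('V',g),('S',cv2.cvtColor(im,cv2.COLOR_BGR2HSV)[...,1].astype(np.float32))):
            u=proj(n,np.c_[640*ex+B[:,None]*ey,np.full(len(B),71)]/1000).astype(np.float32); print(ch,cv2.remap(g,u[:,0].copy(),u[:,1].copy(),1).ravel().astype(int).tolist())
    # lid rim level: quad of red handle bar etc unchanged?
    h=quad(mask(im,(215,280,275,320) if n=='scene' else (395,205,450,245),(0,150,60),(8,255,255))); print(n,'handle ang/len');show(n,h,.102)
```

```text
t 31.65 pos [0.5458, 0.2808, 0.1601] yang -7.22 z [0.001, 0.0, -1.0] F [-0.6, -1.0, 0.1] op 0.004
scene grip A,B [[653.6, -53.8], [655.5, -100.7], [631.4, -100.6], [631.0, -53.2]]
scene handle ang/len
scene 0.102 corners [[567.8, -211.0], [556.5, -302.0], [526.2, -295.5], [537.7, -208.1]] len [91.7 31.  88.1 30.3] ang [-97.1 167.9  82.5  -5.4] mid [ 547.1 -254.2]
top grip A,B [[652.0, -97.1], [630.3, -97.8], [630.6, -49.5], [651.7, -49.5]]
V [41, 42, 41, 39, 39, 39, 39, 39, 40, 41, 38, 35, 31, 51, 71, 90, 102, 113, 121, 120, 120, 120, 120, 120, 120, 119]
S [10, 12, 14, 16, 16, 11, 6, 6, 8, 11, 14, 17, 21, 83, 146, 203, 206, 208, 209, 207, 205, 202, 200, 199, 202, 206]
top handle ang/len
top 0.102 corners [[538.1, -293.5], [528.6, -293.3], [534.4, -198.2], [551.9, -200.9]] len [ 9.4 95.3 17.7 93.6] ang [178.3  86.5  -9.  -98.5] mid [ 538.2 -246.5]
```

Run:
```python
from rod import *
O=np.array([642-86,-179])
for dx in(-63,63):
    for dy in(-68,68):
        px=[]
        for n in('scene','top'):
            im=cv2.imread(f'pics/{n}9.png'); g=cv2.resize(im.min(2),None,fx=S,fy=S,interpolation=3).astype(float)
            u=proj(n,[np.r_[(O[0]+dx)*ex+(O[1]+dy)*ey,68]/1000])[0]; x,y=(u*S).astype(int); r=11
            w=g[y-r:y+r+1,x-r:x+r+1]; t=cv2.morphologyEx(w,cv2.MORPH_TOPHAT,np.ones((13,13))); k=np.clip(t-.6*t.max(),0,None); Y,X=np.mgrid[-r:r+1,-r:r+1]
            px.append(((np.array([(k*X).sum(),(k*Y).sum()])/k.sum()+[x,y]+.5)/S-.5))
        P,e=tri(*px); print(dx,dy,(M@P*1000).round(1),round(e*1000,1),np.round(px,1).tolist())
```

```text
-63 -68 [ 492.  -247.8   71.9] 9.6 [[202.9, 285.6], [442.3, 251.2]]
-63 68 [ 495.  -110.4   84.4] 3.7 [[259.3, 266.6], [396.5, 244.4]]
63 -68 [ 618.6 -243.8   72.4] 0.3 [[220.7, 330.8], [447.9, 206.8]]
63 68 [ 620.3 -115.4   75.2] 2.6 [[272.5, 312.8], [402.4, 199.7]]
```

Run:
```python
from rod import *
def edge(n,f,z,B,ch):
    im=cv2.imread(f); g=(im.max(2) if ch=='V' else im[...,2]).astype(np.float32)
    A=np.arange(468,502,.5); u=proj(n,np.c_[A[:,None]*ex+B*ey,np.full(len(A),z)]/1000).astype(np.float32); v=cv2.remap(g,u[:,0].copy(),u[:,1].copy(),1).ravel()
    return v
for f,z in((0,48),(9,68)):
    for n in('scene','top'):
        for B in(-235,-205,-175,-145,-120):
            v=edge(n,f'pics/{n}{f}.png',z,B,'R'); print(f,n,B,v[::4].astype(int).tolist())
```

```text
0 scene -235 [127, 127, 129, 135, 144, 149, 151, 148, 127, 92, 47, 28, 21, 17, 14, 14, 15]
0 scene -205 [131, 134, 141, 148, 151, 151, 152, 152, 130, 96, 53, 32, 22, 18, 13, 12, 18]
0 scene -175 [151, 151, 151, 151, 151, 152, 151, 148, 127, 91, 50, 30, 19, 14, 12, 12, 14]
0 scene -145 [151, 152, 152, 152, 152, 152, 152, 146, 131, 93, 57, 28, 23, 18, 11, 8, 11]
0 scene -120 [150, 150, 151, 152, 152, 153, 152, 147, 127, 92, 54, 30, 22, 17, 13, 11, 9]
0 top -235 [113, 114, 116, 111, 71, 61, 62, 66, 42, 21, 10, 18, 19, 18, 17, 21, 23]
0 top -205 [113, 115, 115, 88, 62, 66, 64, 43, 4, 3, 12, 23, 21, 20, 20, 23, 23]
0 top -175 [114, 114, 104, 69, 63, 65, 67, 64, 40, 12, 12, 18, 20, 17, 19, 22, 25]
0 top -145 [115, 116, 117, 100, 61, 64, 66, 65, 52, 27, 13, 18, 19, 19, 20, 26, 27]
0 top -120 [115, 115, 115, 110, 96, 69, 69, 72, 69, 23, 10, 20, 22, 21, 21, 27, 27]
9 scene -235 [153, 152, 153, 153, 154, 155, 155, 145, 112, 68, 34, 19, 21, 22, 26, 59, 87]
9 scene -205 [155, 156, 156, 155, 155, 156, 155, 142, 114, 66, 34, 19, 21, 23, 29, 59, 86]
9 scene -175 [155, 155, 155, 155, 155, 156, 156, 142, 111, 65, 37, 20, 17, 20, 33, 61, 87]
9 scene -145 [155, 156, 156, 155, 156, 156, 156, 142, 112, 70, 36, 22, 20, 22, 32, 57, 86]
9 scene -120 [156, 156, 156, 155, 155, 156, 156, 141, 111, 73, 58, 55, 51, 42, 39, 64, 87]
9 top -235 [119, 74, 66, 69, 69, 68, 70, 70, 38, 22, 15, 20, 24, 31, 28, 25, 46]
9 top -205 [97, 71, 67, 68, 69, 67, 55, 30, 7, 6, 17, 23, 23, 23, 23, 28, 42]
9 top -175 [120, 85, 66, 69, 69, 70, 64, 37, 16, 10, 16, 24, 24, 21, 23, 27, 43]
9 top -145 [102, 68, 69, 70, 71, 71, 71, 66, 53, 16, 11, 21, 28, 25, 22, 22, 32]
9 top -120 [90, 66, 70, 71, 71, 72, 76, 73, 55, 7, 13, 21, 26, 29, 33, 34, 29]
```

The lid's front edge casts to the same A as the bare rim did in both views (485 and 486), uniformly along the edge. The lid is therefore flat, and the screw-dot triangulation was just noisy. Handing in.

```bash
python3 -c "
from rig import bot
print(bot.hand_in())"
```

```text
the job is handed in; nothing more can be done
None
```

The lid is on the fixture with its two knuckles between the fixture's three, and the hinge pin is through all five with its grip home. I handed in at about 31.7 s of the 67 s; no verdict is reported.

**Lid:** I gripped the black-framed lid by its handle and lowered it until it rested on the fixture. The arm stopped 1.6 mm higher than I expected. I took that as slip of the handle in the grip.

**Pin:** I used the smaller of the two orange-grip pins (about 205 mm long, against 277 mm) and inserted it from the +y end. The final push with shut fingers reached about 18 N and the pin did not move further.

**Last checks:**
- **Pin home:** the grip meets the end knuckle with no visible gap. The nose shows at the far end.
- **Lid flat:** its front edge is within 1 mm of where the bare rim was in the scene view, evenly along its length. The lid was pushed slightly to −y as the pin went in, within its hinge play.
- **Bystanders:** the spool and screwdriver are in the same place to 0.1 pixel, and the flux bottle's picture is unchanged. The tray's picture changed more, which I put down to the arm's shadow near it. I did not check the tray separately.

**What disagreed:**
- **Cameras:** the two views differed by about 4 mm, so I used averages and checked positions against the arm.
- **Lid height:** measuring it from the lid's screws was too noisy, with heights from 72 to 84 mm where 68 was expected. I went by the front-edge check instead.

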